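# Clear the old panel and show the pinned key to the inspection camera

### The job

With the scraper block, push the three loose chips of old filler off the panel onto the bench, without touching the chips with the hand, then put the scraper down on the bench, off the panel. Then draw the wooden key with the side pin out of its socket and show it to the inspection camera: upright, its middle on the lens axis 15 cm in front of the lens, the pin pointing straight at the lens; finish while still holding it there, motionless. Leave the other two keys, the jar and the beaker where they are and do not touch the camera.

Things in the scene. Friction and masses are not known exactly. Their poses are not given: they have to be found in the camera images.
- panel: Fixed slab of dark old wood on the bench, 220 (x) by 300 (y) by 36 mm thick; origin at the centre of its underside. Three rectangular sockets 20 mm deep, side by side along its x at x = -70, 0, +70 mm, y = +100 mm, each with a wooden key standing in it. The rest of its top (y below 40 mm) is flat and bare but for the chips.
- pin_key_mid (a point): Centre (half-way up) of the key to be shown: a pale wooden block 20 (x) by 34 (y) by 70 mm high, flat top, standing loosely (1.5 mm play all round) in one of the sockets, 20 mm deep, so that 50 mm stand above the panel; about 40 g. A round pin 12 mm thick sticks 24 mm out of its 34 mm wide face along +x, at half height (15 mm above the panel). z up along the key. Its socket is any of the three.
- pin_tip (a point): End of the key's pin, 34 mm from the key's centre along the key's +x.
- plain_key_mid (a point): Bystander: centre of a key of the same size and wood without a pin, flat top, in another socket. Leave it seated.
- round_key_mid (a point): Bystander: point 35 mm above the foot of a 70 mm high key of the same wood and section without a pin, with a half-round top, in the third socket. Leave it seated.
- scraper_mid (a point): Centre (half-way up) of the scraper block: a wooden block with a black rubber edge below, 22 (x) by 120 (y, its length) by 60 mm high, about 120 g, standing on its rubber edge on the bench beside the panel.
- chip0_mid (a point): Centre of one of three loose chips of pale old filler, 26 (x) by 18 (y) by 9 mm thick, about 11 g, lying flat on the bare part of the panel, its centre within 55 mm of the panel's middle in panel x and at panel y from -110 to -40 mm, any yaw.
- chip1_mid (a point): Centre of one of three loose chips of pale old filler, 26 (x) by 18 (y) by 9 mm thick, about 11 g, lying flat on the bare part of the panel, its centre within 55 mm of the panel's middle in panel x and at panel y from -110 to -40 mm, any yaw.
- chip2_mid (a point): Centre of one of three loose chips of pale old filler, 26 (x) by 18 (y) by 9 mm thick, about 11 g, lying flat on the bare part of the panel, its centre within 55 mm of the panel's middle in panel x and at panel y from -110 to -40 mm, any yaw.
- lens (a point): Centre of the front glass of the inspection camera, a grey box with a black lens on a column with a round foot (fixed; foot 110 mm across, column 16 mm thick, 332 mm high; box 50 mm wide, lens 42 mm wide, column axis 90 mm behind the glass). The camera looks along this point's -x, level. Axes: x from the view point towards the camera, z up.
- view (a point): The point in the air on the lens axis 150 mm in front of the lens, where the key's centre belongs; same axes as the lens, so its +x points at the lens.
- jar: Bystander: closed glass jar with a white cap, 60 mm across, 75 mm high; origin at the centre of its underside.
- beaker: Bystander: open white plastic beaker, 68 mm across at the rim, 80 mm high; origin at the centre of its underside.
Things that resemble listed ones, but are neither listed nor needed, are in the scene too. Of the things that look like the part that bears scraper_mid, the middle-sized one is meant.

How it is judged:
On the way, in this order (a step that is already met when the one before it is completed fails the run):
1. the three chips are pushed off the panel with the held scraper while the pinned key still stands in its socket (height (world z) of each of chip0_mid, chip1_mid, chip2_mid below 0.03 m and height (world z) of pin_key_mid below 0.057 m and contact force between the fingers and scraper above 0.5 N), for 0.1 s.
2. the scraper is put down on the bench, off the panel, and let go, the key still in its socket (height (world z) of scraper_mid below 0.065 m and contact force between scraper and panel below 0.1 N and contact force between the fingers and scraper below 0.1 N and linear speed of scraper below 0.02 m/s and height (world z) of pin_key_mid below 0.057 m), for 0.2 s.
At the end, for the whole second after the job is handed in: Pinned key at rest, held by the fingers alone, centre within 20 mm of the view point, upright within 0.15 rad, pin pointing at the lens within 0.2 rad; all chips off the panel, below its top; scraper at rest on the bench, not touching panel or fingers (distance between pin_key_mid and view below 0.02 m and angle between pin_key_mid's own z axis and vertical below 0.15 rad and angle between the x axis of pin_key_mid and the x axis of view, either way round below 0.2 rad and x of pin_tip in the frame of view above 0 m and height (world z) of pin_key_mid above 0.14 m and contact force between the fingers and pin_key above 1 N and contact force between pin_key and head below 0.1 N and linear speed of each of pin_key, scraper below 0.02 m/s and angular speed of pin_key below 0.2 rad/s and height (world z) of each of chip0_mid, chip1_mid, chip2_mid below 0.03 m and height (world z) of scraper_mid below 0.065 m and contact force between scraper and panel below 0.1 N and contact force between the fingers and scraper below 0.1 N); the arm keeps its last pose, push and grip.
It fails at once if a chip is touched by the hand or arm (contact force between any of the fingers, the arm and chip0 above 0.3 N or contact force between any of the fingers, the arm and chip1 above 0.3 N or contact force between any of the fingers, the arm and chip2 above 0.3 N).
It fails at once if one of the other two keys is shifted by more than 10 mm (distance of any of plain_key_mid, round_key_mid from where it was at the start of the episode above 0.01 m).
It fails at once if the jar or the beaker is moved by more than 20 mm (distance of any of jar, beaker from where it was at the start of the episode above 0.02 m).
It fails at once if the camera or its stand is struck (contact force between any of the fingers, the arm, pin_key, scraper and head above 1 N or contact force between any of the fingers, the arm, pin_key, scraper and stand above 1 N).
It also fails if it takes over 64 s, if anything falls off the work surface, if the arm or the gripper's body presses on something with over 40 N, if the wrist force passes 120 N, or if a joint passes its speed limit or range.

### The arm

A 7-joint arm with a two-finger parallel gripper is mounted at the origin on the work surface. World frame = base frame: x ahead of the robot, y to its left, z up, the work surface at z = 0. Lengths are in m, angles in rad, forces in N, time in s.
With the tool pointing down it reaches from about 0.4 to 0.875 m from the base axis. Payload 19.3 kg.
Tool frame: the origin (TCP) lies at the very end of the fingers, on their centre line; the grasp point (between the pads) lies 19 mm behind it (bot.pinch_z is the distance from the TCP to the grasp point, in m); y points along the fingers, x is the direction in which the jaws open and shut, and the axes are right-handed (so a half turn about y gives the same grasp; the last joint's range is limited). The gripper opens to 85 mm and grips with 20 to 120 N. Pads are 22 mm wide; open, the fingers measure 114 mm over their backs; the gripper's body (76 mm by 85 mm) begins 54 mm behind the grasp point. The pads swing forward as they close: fully open they stand 13 mm farther back than shut.
Start: joints at [-1.403, 0.521, -0.036, 1.599, 0.021, 1.021, -0.113], TCP at [0.147, 0.607, 0.231] pointing down, gripper open.
Joint ranges: [-2.91, 2.91], [-0.3, 2.13], [-1.5, 1.42], [0.17, 2.43], [-1.26, 4.41], [0.16, 1.93], [-2.52, 2.52]. Speed limits (rad/s): [1.89, 1.89, 2.39, 2.39, 3.01, 3.01, 3.01].

### API

Orientations are given as [roll, pitch, yaw] about the fixed x, y, z axes, in that order (R = Rz(yaw) Ry(pitch) Rx(roll)).
In Python, from workcell import bot gives the robot as it stands. The module is installed in compiled form; this text tells all that it offers.
- The arm moves only by the tool arm_command, never from a script. Its argument "moves" is a list of rows, each an object of numbers: "rx", "ry", "rz": the turn, a rotation vector about the tool's x, y, z in rad; "x", "y", "z": the shift along the tool's x, y, z in cm; "gripper": the opening, from -1 (shut) to 1 (fully open). In form: [{"rx": .., "ry": .., "rz": .., "x": .., "y": .., "z": .., "gripper": ..}, ...]. A call has 1 to 5 rows; each row is the pose to reach, as a shift and turn from the pose commanded when the call began, along the tool's axes at that moment; what a row does not reach only later rows make up. A row lasts 1/12 s, in which the tool goes at most 41.7 mm and 7.16 degrees, less where a joint would pass 70% of its speed; a pose out of reach is approached as far as the arm can. A call with a gripper value outside its range is refused whole. The fingers move at their own pace and stop on an object; "squeeze" is the grip in N (left out, the last holds). Time passes only in rows, so rows that repeat a pose let the fingers close. It gives the time, the measured TCP pose, the force and the opening at its end, in the units of the state.
- bot.observe(): the state, without advancing time (a new reading comes with each control period).
- bot.grab_frame(name): name is "side" or "top" or "wrist"; returns (picture, depth): 480x640x3 uint8, red, green, blue; 480x640 float32, m along the optical axis (not along the pixel's ray), 0 where there is no reading.
- bot.camera_model(name): a dict with "vfov" (degrees; the focal length in pixels is half the picture's height over the tangent of half this angle, whatever the lens; pixels are square), "cx", "cy" (the principal point, pixels), "dist_coeffs" ([k1, k2, p1, p2, k3] as OpenCV has them; the pictures are not rectified), "extrinsics" (4x4, takes a point from camera to world coordinates); the wrist camera has in their place "mount" (4x4, takes a point from camera to tool coordinates, whose origin is the TCP and whose axes are the tool frame's). Camera axes: x right, y down, z forward; pixel columns grow to the right and rows downward; lengths in m; the calibration is good to about 2 mm. A picture is of the moment at which its call begins: read the wrist's pose just before it. camera_model takes no time and is no camera call.
- bot.job_done(): hands the job in, once; it reports no verdict.
Trained networks look in the newest picture that a camera, given by its name, has taken for a name from the list of things; names that differ only in an ending like _2 or _b are one class to them, and where a whole thing is asked for, a point or a joint stands for the part that bears it (a point fixed in the world has none). Each returns a list of dicts, best first, with "p" (0 to 1); they miss things now and then, are a little off and sometimes report something else, mostly with a low value. They report only what shows in the picture. A call takes as long as a camera call. They do not tell look-alikes from the thing itself.
- bot.spot_in(name, camera): "box" ([left, top, right, bottom] in pixels, round what is visible of it).
- bot.masks_of(name, camera): "mask" (480x640 bool, what is visible of it) and "box" ([left, top, right, bottom] in pixels, round what is visible of it).
The state is a dict: "clock": time; "qpos": joint angles; "qd": joint speeds; "joint_efforts": joint torques, N m; "position": TCP position; "tool_rot": TCP orientation; "force": force on the tool from outside, world axes, zero at the start; "moment": the same for the moment, N m; "grip_width": finger opening in m.
Only numpy, scipy, OpenCV 4.12 (cv2) and the standard library are available. Lean on these libraries where they do the work, as an engineer would, in place of code of your own. Each camera call takes 0.05 s, during which the arm holds its last target.

## Working session

There is one attempt and no reset: what is moved stays moved. The work goes in short steps, Python scripts to look and compute and a tool call to move; the robot and the scene stay as the last step left them, time stands still between calls to the robot, and variables do not carry over. Pictures are saved under pics/ and viewed, and the job is handed in when it is done.

Besides the shell and the picture viewer there is one more tool, called after "Request:" as name(argument=value, ...) on one line, values as JSON. arm_command: Moves the arm, as the interface text tells. Its arguments: {"type":"object","properties":{"moves":{"type":"array"},"squeeze":{"type":"number"}},"required":["moves"]}

```bash
mkdir -p pics; ls; python3 - <<'E'
from workcell import bot
import cv2, json
s=bot.observe(); print({k:(v if not hasattr(v,'round') else v) for k,v in s.items()})
for n in ["side","top","wrist"]:
    m=bot.camera_model(n); print(n,m)
    p,d=bot.grab_frame(n)
    cv2.imwrite(f"pics/{n}0.png",p[:,:,::-1])
    import numpy as np; np.save(f"pics/{n}0.npy",d)
E
```

```text
pics
{'clock': 0.0, 'qpos': array([-1.4031963 ,  0.52204172, -0.03632613,  1.59996991,  0.0212067 ,
        1.0210822 , -0.11281743]), 'qd': array([-0.00120275,  0.00075904,  0.00078602, -0.00053521, -0.00207776,
       -0.00084614,  0.00087752]), 'joint_efforts': array([-4.46201338e-04, -9.27108765e+01,  1.97976843e+00, -3.69923508e+01,
        1.79027970e-02,  8.24169052e-03,  5.59962427e-05]), 'position': array([0.14719023, 0.60709522, 0.23072212]), 'tool_rot': array([-1.57088074e+00,  1.11279291e-03,  1.33297057e+00]), 'force': array([-0.01060516, -0.02296441, -0.0897439 ]), 'moment': array([ 0.03561232,  0.04788318, -0.01621477]), 'grip_width': 0.08543764002197944}
side {'vfov': 56.53659847652696, 'cx': 320.63564533019576, 'cy': 242.9859051144007, 'dist_coeffs': array([0.03534415, 0.        , 0.        , 0.        , 0.        ]), 'extrinsics': array([[ 0.87223271, -0.2990465 ,  0.38701588,  0.2195595 ],
       [-0.48879912, -0.50565563,  0.71090632, -0.72880858],
       [-0.01689729, -0.80924877, -0.58722305,  0.71721175],
       [ 0.        ,  0.        ,  0.        ,  1.      
[... 257 characters left out ...]
   [-0.99962683, -0.0255632 ,  0.00962908, -0.04538018],
       [-0.00508714, -0.1721225 , -0.98506242,  1.29906834],
       [ 0.        ,  0.        ,  0.        ,  1.        ]])}
wrist {'vfov': 63.73117764123474, 'cx': 317.7834918296053, 'cy': 236.22368220946498, 'dist_coeffs': array([0.00098837, 0.        , 0.        , 0.        , 0.        ]), 'mount': array([[ 9.99999529e-01,  2.14677190e-04, -9.46941064e-04,
        -2.21871567e-04],
       [ 9.66894350e-04, -3.09435409e-01,  9.50919972e-01,
        -1.43454803e-01],
       [-8.88762673e-05, -9.50920439e-01, -3.09435470e-01,
         8.07842097e-02],
       [ 0.00000000e+00,  0.00000000e+00,  0.00000000e+00,
         1.00000000e+00]])}
```

View pics/top0.png

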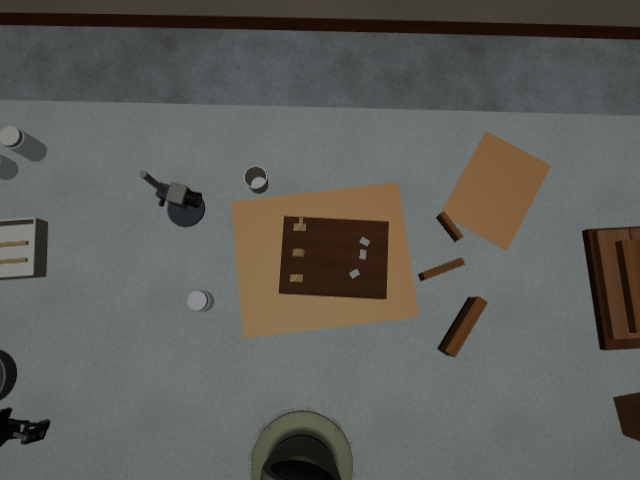

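View pics/side0.png

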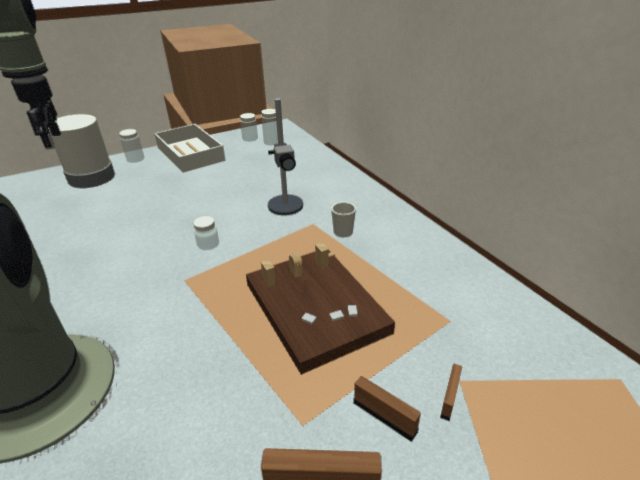

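View pics/wrist0.png

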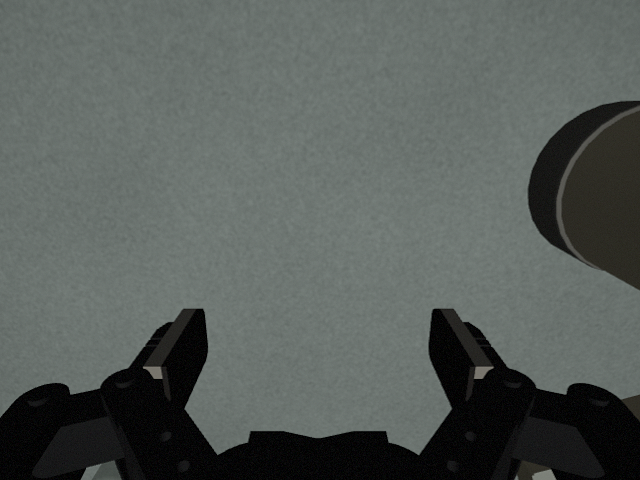

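```bash
cat > h.py <<'E'
import numpy as np, cv2
from workcell import bot
from scipy.spatial.transform import Rotation as Rn
def K(m,h=480):
    f=h/2/np.tan(np.radians(m['vfov']/2)); return np.array([[f,0,m['cx']],[0,f,m['cy']],[0,0,1]])
def toolT(s):
    T=np.eye(4); T[:3,:3]=Rn.from_euler('xyz',s['tool_rot']).as_matrix(); T[:3,3]=s['position']; return T
def camT(n,s=None):
    m=bot.camera_model(n)
    return m['extrinsics'] if n!='wrist' else toolT(s)@m['mount']
def cloud(n,d,s=None):
    m=bot.camera_model(n); T=camT(n,s)
    v,u=np.mgrid[0:480,0:640]
    pn=cv2.undistortPoints(np.stack([u.ravel(),v.ravel()],1).astype(np.float64)[:,None],K(m),m['dist_coeffs'])[:,0]
    P=np.c_[pn*d.ravel()[:,None],d.ravel()]
    W=P@T[:3,:3].T+T[:3,3]; return W.reshape(480,640,3)
def proj(n,P,s=None):
    m=bot.camera_model(n); T=np.linalg.inv(camT(n,s))
    return cv2.projectPoints(np.atleast_2d(P).astype(float),cv2.Rodrigues(T[:3,:3])[0],T[:3,3],K(m),m['dist_coeffs'])[0][:,0]
E
python3 - <<'E'
from h import *
for n in ['top','side']:
    p,d=bot.grab_frame(n); W=cloud(n,d); 
    np.savez(f'{n}.npz',p=p,d=d,W=W)
    for name in ['panel','pin_key_mid','pin_tip','plain_key_mid','round_key_mid','scraper_mid','chip0_mid','lens','jar','beaker']:
        for r in bot.masks_of(name,n)[:4]:
            mk=r['mask']&(d>0)
            if mk.sum()<5: continue
            Q=W[mk]; zt=np.percentile(Q[:,2],95); t=Q[Q[:,2]>zt-.008]
            (c,sz,a)=cv2.minAreaRect((t[:,:2]*1000).astype(np.float32))
            print(n,name,round(r['p'],2),np.round(r['box']).astype(int),'ztop',zt.round(3),'c',np.round(c,0),'sz',np.round(sz,0),'a',round(a,1))
E
```

```text
top panel 0.95 [280 216 390 297] ztop 0.041 c [558. -73.] sz [300. 220.] a 88.6
top pin_key_mid 0.52 [291 218 306 235] ztop 0.09 c [630.  26.] sz [21. 33.] a 1.6
top pin_key_mid 0.42 [283 218 389 299] ztop 0.041 c [558. -72.] sz [300. 221.] a 88.4
top pin_tip 0.54 [293 216 309 235] ztop 0.09 c [630.  26.] sz [33. 21.] a 88.9
top pin_tip 0.21 [357 251 368 259] ztop 0.05 c [ 565. -151.] sz [17. 28.] a 89.4
top plain_key_mid 0.61 [288 274 308 283] ztop 0.091 c [490.  29.] sz [19. 33.] a 0.4
top round_key_mid 0.69 [293 249 306 261] ztop 0.088 c [561.  28.] sz [20. 25.] a 0.9
top scraper_mid 0.95 [418 257 466 281] ztop 0.065 c [ 530. -373.] sz [ 22. 120.] a 22.2
top scraper_mid 0.91 [440 211 464 244] ztop 0.05 c [ 655. -402.] sz [88. 19.] a 37.7
top scraper_mid 0.91 [441 299 490 356] ztop 0.091 c [ 378. -424.] sz [ 34. 172.] a 58.1
top chip0_mid 0.55 [293 250 304 260] ztop 0.088 c [561.  28.] sz [20. 25.] a 0.9
top chip0_mid 0.47 [351 271 360 278] ztop 0.05 c [ 511. -130.] sz [18. 25.] a 33.1
top lens 0.96 [157 182 200 208] ztop 0.211 c [684. 329.] sz [104.  50.] a 76.3
top jar 0.96 [189 
[... 522 characters left out ...]
561.  25.] sz [20. 32.] a 0.2
side scraper_mid 0.83 [260 448 380 480] ztop 0.088 c [ 377. -427.] sz [ 34. 172.] a 58.2
side scraper_mid 0.81 [443 363 463 422] ztop 0.047 c [ 658. -403.] sz [93. 17.] a 36.8
side scraper_mid 0.64 [354 373 419 440] ztop 0.061 c [ 532. -376.] sz [ 23. 120.] a 22.0
side chip0_mid 0.52 [298 313 316 327] ztop 0.045 c [ 512. -131.] sz [20. 27.] a 31.1
side chip0_mid 0.49 [354 375 417 440] ztop 0.061 c [ 532. -376.] sz [ 23. 119.] a 22.0
side lens 0.62 [268 143 300 171] ztop 0.208 c [683. 322.] sz [97. 49.] a 78.1
side jar 0.59 [193 216 218 252] ztop 0.076 c [424. 293.] sz [52. 51.] a 30.4
side beaker 0.89 [330 204 357 237] ztop 0.08 c [772. 154.] sz [68. 65.] a 43.9
```

```bash
python3 - <<'E'
from h import *
import cv2
for n in ['top','side']:
    z=np.load(n+'.npz'); p,W=z['p'],z['W']
    m=(p.min(2)>(120 if n=='top' else 120))&(abs(W[...,0]-.558)<.10)&(W[...,1]<-.04)&(W[...,1]>-.215)&(W[...,2]>.03)
    k,l,st,c=cv2.connectedComponentsWithStats(m.astype(np.uint8))
    for i in range(1,k):
        if st[i,4]<10: continue
        Q=W[l==i]; r=cv2.minAreaRect((Q[:,:2]*1000).astype(np.float32))
        print(n,'chip',c[i].round(),st[i,4],np.round(r[0]),np.round(r[1]),round(r[2]),'z',Q[:,2].mean().round(3))
    # camera head
    m=(abs(W[...,0]-.69)<.12)&(abs(W[...,1]-.33)<.13)&(W[...,2]>.1)
    Q=W[m]; print(n,'head z pct',np.percentile(Q[:,2],[0,5,50,95,100]).round(3))
    hi=Q[Q[:,2]>.24]; print('column',np.median(hi,0).round(3) if len(hi) else None, (np.percentile(hi,[5,95],axis=0).round(3) if len(hi) else ''))
    b=Q[(Q[:,2]>.12)&(Q[:,2]<.225)]; print('low',b[b[:,1].argsort()[:8]].round(3))
    u=z['p']
p=np.load('top.npz')['p'];a=cv2.resize(p[160:230,130:215],None,fx=6,fy=6,interpolation=cv2.INTER_CUBIC)
q=np.load('side.npz')['p'];b=cv2.resize(q[135:180,255:310],None,fx=5,fy=6,interpolation=cv2.INTER_CUBIC)
c=np.zeros((420,800,3),np.uint8);c[:a.shape[0],:a.shape[1]]=a;c[:b.shape[0],520:520+b.shape[1]]=b
cv2.imwrite('pics/crop1.png',c[:,:,::-1])
t=cv2.resize(p[200:370,270:500],(690,510),interpolation=cv2.INTER_CUBIC)
cv2.imwrite('pics/crop2.png',t[:,:,::-1])
E
```

```text
top head z pct [0.164 0.184 0.207 0.325 0.336]
column [0.691 0.362 0.302] [[0.686 0.359 0.248]
 [0.698 0.371 0.335]]
low [[0.689 0.274 0.193]
 [0.687 0.275 0.191]
 [0.689 0.275 0.2  ]
 [0.682 0.275 0.189]
 [0.685 0.275 0.179]
 [0.692 0.275 0.18 ]
 [0.69  0.275 0.18 ]
 [0.685 0.275 0.188]]
side chip [352. 309.] 79 [ 606. -154.] [39. 17.] 57 z 0.043
side chip [336. 314.] 85 [ 569. -148.] [29. 30.] 79 z 0.042
side chip [308. 317.] 86 [ 515. -126.] [27. 33.] 26 z 0.042
side head z pct [0.101 0.127 0.204 0.317 0.333]
column [0.691 0.361 0.288] [[0.685 0.357 0.245]
 [0.699 0.368 0.33 ]]
low [[0.683 0.272 0.195]
 [0.685 0.273 0.18 ]
 [0.691 0.273 0.19 ]
 [0.688 0.273 0.179]
 [0.679 0.273 0.184]
 [0.68  0.273 0.195]
 [0.686 0.274 0.191]
 [0.685 0.274 0.171]]
```

View pics/crop1.png

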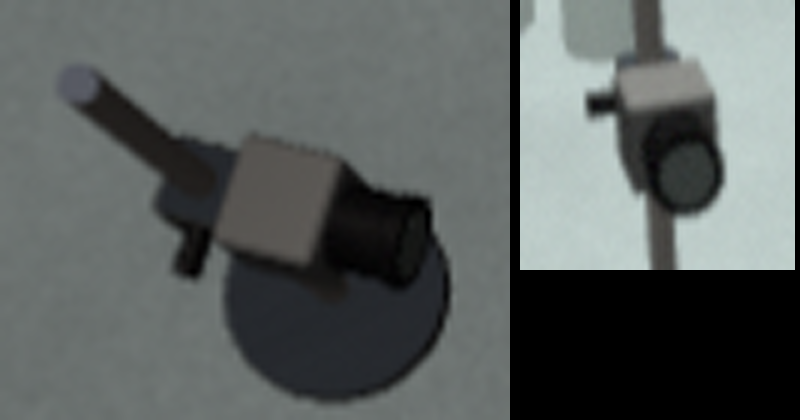

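View pics/crop2.png

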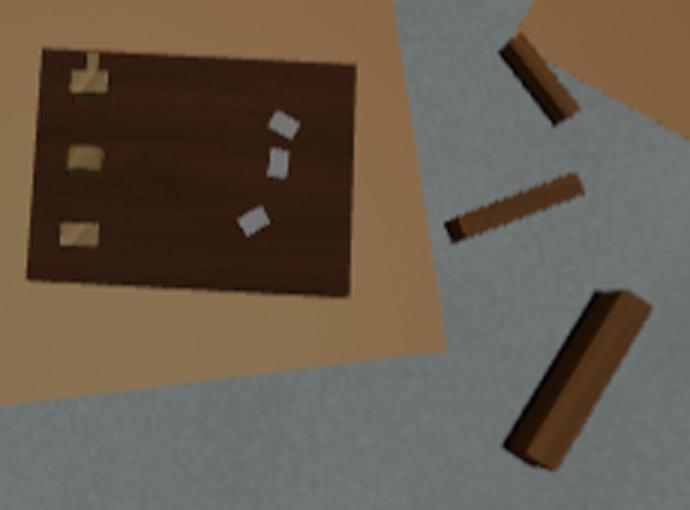

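```bash
python3 - <<'E'
from h import *
for n in ['top','side']:
    z=np.load(n+'.npz'); p,W=z['p'],z['W']
    reg=(abs(W[...,0]-.685)<.08)&(abs(W[...,1]-.32)<.07)&(W[...,2]>.13)&(W[...,2]<.23)
    g=p.min(2); 
    top=reg&(W[...,2]>.203)&(g>60)
    Q=W[top]; r=cv2.minAreaRect((Q[:,:2]*1000).astype(np.float32)); print(n,'boxtop',top.sum(),np.round(r[0],1),np.round(r[1],1),round(r[2],1),'z',np.median(Q[:,2]).round(4))
    for yaw in [72,74,76,78,80]:
        d=np.array([np.cos(np.radians(yaw)),np.sin(np.radians(yaw))])
        pts=W[reg]; s=pts[:,:2]@d; lat=pts[:,:2]@np.array([-d[1],d[0]])
        m=s<np.percentile(s,0.5)+.006
        f=pts[m]; lf=lat[m]
        print(yaw,'front',m.sum(),'s',np.sort(s)[:3].round(4),'lat mid',((lf.min()+lf.max())/2).round(4),'w',(lf.max()-lf.min()).round(4),'z',f[:,2].min().round(4),f[:,2].max().round(4))
    # normal of glass : dark pts in reg of low s
    d=np.array([np.cos(np.radians(76)),np.sin(np.radians(76))]); s=W[...,:2]@d
    m=reg&(s<np.sort(s[reg])[5]+.012); P=W[m]; c=P.mean(0); u,sv,vt=np.linalg.svd(P-c); print('plane',c.round(4),vt[2].round(3),sv.round(4),m.sum())
E
```

```text
top boxtop 301 [688.3 345.9] [74.3 48.2] 81.1 z 0.209
72 front 96 s [0.4709 0.4709 0.4716] lat mid -0.5533 w 0.04 z 0.1644 0.2108
74 front 97 s [0.4518 0.4519 0.4523] lat mid -0.5695 w 0.04 z 0.1644 0.2108
76 front 97 s [0.4318 0.4321 0.4323] lat mid -0.5851 w 0.04 z 0.1644 0.2108
78 front 97 s [0.4108 0.4114 0.4114] lat mid -0.5999 w 0.0399 z 0.1644 0.2108
80 front 95 s [0.3893 0.3896 0.3897] lat mid -0.6141 w 0.0398 z 0.1644 0.2108
plane [0.6723 0.2818 0.1944] [-0.261 -0.954  0.144] [0.1281 0.1236 0.0351] 129
side boxtop 189 [685.9 338.7] [65.3 49.4] 79.6 z 0.2072
72 front 121 s [0.4682 0.4683 0.4684] lat mid -0.5538 w 0.0391 z 0.1655 0.2066
74 front 128 s [0.4488 0.449  0.4491] lat mid -0.5699 w 0.0392 z 0.1655 0.2066
76 front 130 s [0.4288 0.4291 0.4293] lat mid -0.5854 w 0.0394 z 0.1655 0.2066
78 front 128 s [0.4084 0.4084 0.4085] lat mid -0.6001 w 0.0394 z 0.1655 0.2055
80 front 124 s [0.3869 0.3871 0.3873] lat mid -0.6141 w 0.0394 z 0.1655 0.2055
plane [0.6727 0.2795 0.1865] [0.255 0.967 0.016] [0.1485 0.1388 0.0332] 179
```

```bash
cat > go.py <<'E'
import sys
from h import *
# usage: go.py x y z(mm) yawdeg -> delta in tool axes
s=bot.observe(); T=toolT(s)
x,y,z,yaw=map(float,sys.argv[1:5])
R=Rn.from_euler('xyz',[-90,0,yaw],degrees=True).as_matrix()
d=T[:3,:3].T@(np.array([x,y,z])/1000-T[:3,3]); rv=Rn.from_matrix(T[:3,:3].T@R).as_rotvec()
print('t',round(s['clock'],2),'pos',(s['position']*1000).round(1),'rot',np.degrees(s['tool_rot']).round(1),'w',round(s['grip_width'],4),'F',s['force'].round(1),'q',s['qpos'].round(2))
print('x,y,z cm',(d*100).round(2),'rx,ry,rz',rv.round(3),'dist mm',round(np.linalg.norm(d)*1000),'deg',round(np.degrees(np.linalg.norm(rv))))
E
python3 go.py 300 500 231 60; python3 go.py 440 320 231 45
```

```text
t 1.25 pos [147.2 607.4 231.3] rot [-90.    0.   76.4] w 0.0855 F [ 0.8 -0.4 -1. ] q [-1.4   0.52 -0.04  1.6   0.02  1.02 -0.11]
x,y,z cm [ -6.84   0.03 -17.38] rx,ry,rz [ 0.     0.286 -0.   ] dist mm 187 deg 16
t 1.25 pos [147.2 607.4 231.3] rot [-90.    0.   76.4] w 0.0855 F [ 0.8 -0.4 -1. ] q [-1.4   0.52 -0.04  1.6   0.02  1.02 -0.11]
x,y,z cm [-2.104e+01  3.000e-02 -3.522e+01] rx,ry,rz [ 0.     0.548 -0.   ] dist mm 410 deg 31
```

Request:
arm_command(moves=[{"x":-6.8,"z":-17.4,"ry":0.286},{"x":-6.8,"z":-17.4,"ry":0.286},{"x":-6.8,"z":-17.4,"ry":0.286},{"x":-6.8,"z":-17.4,"ry":0.286},{"x":-6.8,"z":-17.4,"ry":0.286}])

```text
invalid input at $.moves[0]: expected keys rx, ry, rz, x, y, z, gripper
```

```bash
python3 go.py 420 350 231 48
```

```text
t 1.25 pos [147.2 607.4 231.3] rot [-90.    0.   76.4] w 0.0855 F [ 0.8 -0.4 -1. ] q [-1.4   0.52 -0.04  1.6   0.02  1.02 -0.11]
x,y,z cm [-1.859e+01  3.000e-02 -3.257e+01] rx,ry,rz [ 0.     0.495 -0.   ] dist mm 375 deg 28
```

Request:
arm_command(moves=[{"rx":0,"ry":0.286,"rz":0,"x":-6.8,"y":0,"z":-17.4,"gripper":1},{"rx":0,"ry":0.286,"rz":0,"x":-6.8,"y":0,"z":-17.4,"gripper":1},{"rx":0,"ry":0.286,"rz":0,"x":-6.8,"y":0,"z":-17.4,"gripper":1},{"rx":0,"ry":0.286,"rz":0,"x":-6.8,"y":0,"z":-17.4,"gripper":1},{"rx":0,"ry":0.286,"rz":0,"x":-6.8,"y":0,"z":-17.4,"gripper":1}])

```text
clock: 1.67
position: [0.3047, 0.4969, 0.2316]
tool_rot: [-1.573, -0.0, 1.042]
force: [0.8, -0.4, 0.1]
grip_width: 0.0854
```

```bash
python3 go.py 420 350 231 48
```

```text
t 1.67 pos [304.7 496.9 231.6] rot [-90.1  -0.   59.7] w 0.0854 F [ 0.8 -0.4  0.1] q [-1.17  0.45  0.06  1.72 -0.03  0.97 -0.05]
x,y,z cm [ -6.87   0.09 -17.36] rx,ry,rz [0.002 0.205 0.   ] dist mm 187 deg 12
```

Request:
arm_command(moves=[{"rx":0,"ry":0.205,"rz":0,"x":-7,"y":0,"z":-17.4,"gripper":1},{"rx":0,"ry":0.205,"rz":0,"x":-7,"y":0,"z":-17.4,"gripper":1},{"rx":0,"ry":0.205,"rz":0,"x":-7,"y":0,"z":-17.4,"gripper":1},{"rx":0,"ry":0.205,"rz":0,"x":-7,"y":0,"z":-17.4,"gripper":1},{"rx":0,"ry":0.205,"rz":0,"x":-7,"y":0,"z":-17.4,"gripper":1}])

```text
clock: 2.08
position: [0.4189, 0.3483, 0.2316]
tool_rot: [-1.572, -0.0, 0.838]
force: [0.9, 0.1, -0.7]
grip_width: 0.0853
```

```bash
python3 go.py 470 160 231 42
```

```text
t 2.08 pos [418.9 348.3 231.6] rot [-90.1  -0.   48. ] w 0.0853 F [ 0.9  0.1 -0.7] q [-0.92  0.4   0.15  1.82 -0.07  0.93  0.1 ]
x,y,z cm [-10.57   0.09 -16.4 ] rx,ry,rz [0.002 0.105 0.   ] dist mm 195 deg 6
```

Request:
arm_command(moves=[{"rx":0,"ry":0.1,"rz":0,"x":-10.6,"y":0,"z":-16.4,"gripper":1},{"rx":0,"ry":0.1,"rz":0,"x":-10.6,"y":0,"z":-16.4,"gripper":1},{"rx":0,"ry":0.1,"rz":0,"x":-10.6,"y":0,"z":-16.4,"gripper":1},{"rx":0,"ry":0.1,"rz":0,"x":-10.6,"y":0,"z":-16.4,"gripper":1},{"rx":0,"ry":0.1,"rz":0,"x":-10.6,"y":0,"z":-16.4,"gripper":1}])

```text
clock: 2.5
position: [0.4683, 0.1606, 0.2316]
tool_rot: [-1.572, -0.0, 0.739]
force: [1.2, -0.7, -0.4]
grip_width: 0.0855
```

```bash
python3 go.py 500 -35 231 36
```

```text
t 2.5 pos [468.3 160.6 231.6] rot [-90.   -0.   42.4] w 0.0855 F [ 1.2 -0.7 -0.4] q [-0.63  0.32  0.23  1.94 -0.09  0.89  0.38]
x,y,z cm [-10.84   0.07 -16.59] rx,ry,rz [0.001 0.111 0.   ] dist mm 198 deg 6
```

Request:
arm_command(moves=[{"rx":0,"ry":0.11,"rz":0,"x":-10.8,"y":0,"z":-16.6,"gripper":1},{"rx":0,"ry":0.11,"rz":0,"x":-10.8,"y":0,"z":-16.6,"gripper":1},{"rx":0,"ry":0.11,"rz":0,"x":-10.8,"y":0,"z":-16.6,"gripper":1},{"rx":0,"ry":0.11,"rz":0,"x":-10.8,"y":0,"z":-16.6,"gripper":1},{"rx":0,"ry":0.11,"rz":0,"x":-10.8,"y":0,"z":-16.6,"gripper":1}])

```text
clock: 2.92
position: [0.5003, -0.0344, 0.2317]
tool_rot: [-1.572, -0.0, 0.63]
force: [1.3, -0.0, 0.2]
grip_width: 0.0855
```

```bash
python3 go.py 515 -225 231 28
```

```text
t 2.92 pos [500.3 -34.4 231.7] rot [-90.   -0.   36.1] w 0.0855 F [ 1.3 -0.   0.2] q [-0.3   0.34  0.33  1.93 -0.14  0.89  0.72]
x,y,z cm [-10.05   0.08 -16.27] rx,ry,rz [0.001 0.141 0.   ] dist mm 191 deg 8
```

Request:
arm_command(moves=[{"rx":0,"ry":0.14,"rz":0,"x":-10.0,"y":0,"z":-16.3,"gripper":1},{"rx":0,"ry":0.14,"rz":0,"x":-10.0,"y":0,"z":-16.3,"gripper":1},{"rx":0,"ry":0.14,"rz":0,"x":-10.0,"y":0,"z":-16.3,"gripper":1},{"rx":0,"ry":0.14,"rz":0,"x":-10.0,"y":0,"z":-16.3,"gripper":1},{"rx":0,"ry":0.14,"rz":0,"x":-10.0,"y":0,"z":-16.3,"gripper":1}])

```text
clock: 3.33
position: [0.5153, -0.2261, 0.2315]
tool_rot: [-1.572, 0.0, 0.489]
force: [0.1, -0.1, 1.1]
grip_width: 0.0855
```

```bash
python3 go.py 531 -375 180 22.1
```

```text
t 3.33 pos [ 515.3 -226.1  231.5] rot [-90.1   0.   28. ] w 0.0855 F [ 0.1 -0.1  1.1] q [ 0.02  0.45  0.39  1.78 -0.2   0.95  0.99]
x,y,z cm [ -5.61   5.18 -13.87] rx,ry,rz [ 0.002  0.103 -0.   ] dist mm 158 deg 6
```

Request:
arm_command(moves=[{"rx":0,"ry":0.103,"rz":0,"x":-5.6,"y":5.2,"z":-13.9,"gripper":1},{"rx":0,"ry":0.103,"rz":0,"x":-5.6,"y":5.2,"z":-13.9,"gripper":1},{"rx":0,"ry":0.103,"rz":0,"x":-5.6,"y":5.2,"z":-13.9,"gripper":1},{"rx":0,"ry":0.103,"rz":0,"x":-5.6,"y":5.2,"z":-13.9,"gripper":1},{"rx":0,"ry":0.103,"rz":0,"x":-5.6,"y":5.2,"z":-13.9,"gripper":1}])

```text
clock: 3.75
position: [0.5299, -0.3766, 0.1769]
tool_rot: [-1.571, 0.004, 0.383]
force: [-0.8, -0.2, 0.0]
grip_width: 0.0854
```

```bash
python3 - <<'E'
from h import *
s=bot.observe(); p,d=bot.grab_frame('wrist'); W=cloud('wrist',d,s)
cv2.imwrite('pics/wrist1.png',p[:,:,::-1])
for r in bot.masks_of('scraper_mid','wrist'):
    mk=r['mask']&(d>0); Q=W[mk]; zt=np.percentile(Q[:,2],90); t=Q[(Q[:,2]>zt-.006)&(Q[:,2]<zt+.01)]
    c,sz,a=cv2.minAreaRect((t[:,:2]*1000).astype(np.float32)); print(r['p'],r['box'],zt,c,sz,a)
E
python3 go.py 531 -375 60 22.1
```

```text
0.8 [387.8, 267.7, 513.8, 330.8] 0.046871158102617674 (656.2146606445312, -402.37945556640625) (90.68419647216797, 17.939769744873047) 37.075653076171875
0.69 [1.2, 93.7, 211.0, 326.9] 0.08776527828660576 (383.3641662597656, -429.5194091796875) (32.62190628051758, 155.43653869628906) 58.18234634399414
0.62 [305.2, 131.5, 341.1, 304.9] 0.061698584792616806 (531.1072998046875, -373.98419189453125) (22.041582107543945, 118.78012084960938) 22.253324508666992
t 3.85 pos [ 531.4 -371.6  178.4] rot [-90.    0.1  22.2] w 0.0856 F [-0.4  1.1 -0.6] q [ 0.27  0.65  0.39  1.6  -0.28  0.95  1.14]
x,y,z cm [-0.15 11.84 -0.31] rx,ry,rz [-0.001  0.001 -0.001] dist mm 118 deg 0
```

View pics/wrist1.png

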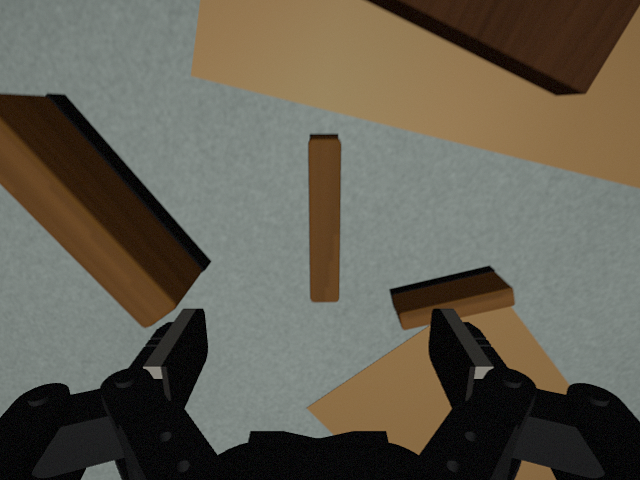

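Request:
arm_command(moves=[{"rx":0,"ry":0,"rz":0,"x":0,"y":4,"z":-0.2,"gripper":1},{"rx":0,"ry":0,"rz":0,"x":0,"y":8,"z":-0.2,"gripper":1},{"rx":0,"ry":0,"rz":0,"x":0,"y":12,"z":-0.2,"gripper":1},{"rx":0,"ry":0,"rz":0,"x":0,"y":15.2,"z":-0.2,"gripper":1},{"rx":0,"ry":0,"rz":0,"x":0,"y":15.2,"z":-0.2,"gripper":1}], squeeze=80)

```text
clock: 4.27
position: [0.531, -0.3689, 0.0221]
tool_rot: [-1.564, 0.004, 0.391]
force: [-0.8, 0.6, -0.7]
grip_width: 0.0852
```

```bash
python3 go.py 531 -374 26 22.1
```

```text
t 4.27 pos [ 531.  -368.9   22.1] rot [-89.6   0.2  22.4] w 0.0852 F [-0.8  0.6 -0.7] q [ 0.32  0.85  0.3   1.67 -0.36  0.68  1.2 ]
x,y,z cm [-0.19 -0.39 -0.47] rx,ry,rz [-0.007  0.005 -0.004] dist mm 6 deg 1
```

Request:
arm_command(moves=[{"rx":0,"ry":0,"rz":0,"x":0,"y":0,"z":-0.2,"gripper":1},{"rx":0,"ry":0,"rz":0,"x":0,"y":0,"z":-0.2,"gripper":-1},{"rx":0,"ry":0,"rz":0,"x":0,"y":0,"z":-0.2,"gripper":-1},{"rx":0,"ry":0,"rz":0,"x":0,"y":0,"z":-0.2,"gripper":-1},{"rx":0,"ry":0,"rz":0,"x":0,"y":0,"z":-0.2,"gripper":-1}], squeeze=80)

```text
clock: 4.68
position: [0.5345, -0.3745, 0.0289]
tool_rot: [-1.572, -0.001, 0.389]
force: [0.7, 1.0, -0.3]
grip_width: 0.0385
```

Request:
arm_command(moves=[{"rx":0,"ry":0,"rz":0,"x":0,"y":0,"z":0,"gripper":-1},{"rx":0,"ry":0,"rz":0,"x":0,"y":0,"z":0,"gripper":-1},{"rx":0,"ry":0,"rz":0,"x":0,"y":0,"z":0,"gripper":-1},{"rx":0,"ry":0,"rz":0,"x":0,"y":0,"z":0,"gripper":-1}])

```text
clock: 5.02
position: [0.534, -0.3744, 0.0282]
tool_rot: [-1.571, -0.001, 0.389]
force: [-1.1, 2.7, 9.9]
grip_width: 0.0213
```

```bash
python3 go.py 531 -374 126 22.1
```

```text
t 5.02 pos [ 534.  -374.4   28.2] rot [-90.   -0.   22.3] w 0.0213 F [-1.1  2.7  9.9] q [ 0.33  0.85  0.3   1.66 -0.36  0.69  1.2 ]
x,y,z cm [-0.26 -9.78  0.14] rx,ry,rz [0.001 0.003 0.001] dist mm 98 deg 0
```

```bash
python3 - <<'E'
from h import *
z=np.load('top.npz'); p,W=z['p'],z['W']
g=p.min(2).astype(int); print(g[225:285,340:380].max())
m=(g>75)&(abs(W[...,0]-.558)<.10)&(W[...,1]<-.04)&(W[...,1]>-.215)&(W[...,2]>.03)
k,l,st,c=cv2.connectedComponentsWithStats(m.astype(np.uint8))
for i in range(1,k):
    if st[i,4]<10: continue
    Q=W[l==i]; r=cv2.minAreaRect((Q[:,:2]*1000).astype(np.float32))
    print(c[i].round(),st[i,4],np.round(r[0]),np.round(r[1]),round(r[2]),Q.min(0).round(3),Q.max(0).round(3))
E
```

```text
120
[364. 241.] 57 [ 604. -157.] [24. 20.] 64 [ 0.592 -0.17   0.035] [ 0.617 -0.145  0.051]
[362. 254.] 55 [ 568. -152.] [17. 29.] 83 [ 0.555 -0.16   0.035] [ 0.583 -0.142  0.051]
[354. 273.] 61 [ 513. -130.] [18. 26.] 32 [ 0.499 -0.143  0.034] [ 0.525 -0.117  0.052]
```

Request:
arm_command(moves=[{"rx":0,"ry":0,"rz":0,"x":0,"y":-2,"z":0,"gripper":-1},{"rx":0,"ry":0,"rz":0,"x":0,"y":-5,"z":0,"gripper":-1},{"rx":0,"ry":0,"rz":0,"x":0,"y":-8,"z":0,"gripper":-1},{"rx":0,"ry":0,"rz":0,"x":0,"y":-10,"z":0,"gripper":-1},{"rx":0,"ry":0,"rz":0,"x":0,"y":-10,"z":0,"gripper":-1}])

```text
clock: 5.43
position: [0.5352, -0.3755, 0.1319]
tool_rot: [-1.575, -0.004, 0.389]
force: [0.5, 0.4, -0.8]
grip_width: 0.0211
```

```bash
python3 go.py 556 -220 128 55;python3 go.py 556 -85 128 88.6
```

```text
t 5.43 pos [ 535.2 -375.5  131.9] rot [-90.3  -0.2  22.3] w 0.0211 F [ 0.5  0.4 -0.8] q [ 0.29  0.71  0.37  1.62 -0.31  0.86  1.17]
x,y,z cm [ 7.82  0.35 13.6 ] rx,ry,rz [ 0.006 -0.571  0.002] dist mm 157 deg 33
t 5.43 pos [ 535.2 -375.5  131.9] rot [-90.3  -0.2  22.3] w 0.0211 F [ 0.5  0.4 -0.8] q [ 0.29  0.71  0.37  1.62 -0.31  0.86  1.17]
x,y,z cm [12.94  0.31 26.1 ] rx,ry,rz [ 0.006 -1.158  0.   ] dist mm 291 deg 66
```

Request:
arm_command(moves=[{"rx":0,"ry":-0.57,"rz":0,"x":7.8,"y":0.3,"z":13.6,"gripper":-1},{"rx":0,"ry":-0.57,"rz":0,"x":7.8,"y":0.3,"z":13.6,"gripper":-1},{"rx":0,"ry":-0.57,"rz":0,"x":7.8,"y":0.3,"z":13.6,"gripper":-1},{"rx":0,"ry":-0.57,"rz":0,"x":7.8,"y":0.3,"z":13.6,"gripper":-1},{"rx":0,"ry":-0.57,"rz":0,"x":7.8,"y":0.3,"z":13.6,"gripper":-1}])

```text
clock: 5.85
position: [0.5557, -0.2109, 0.1238]
tool_rot: [-1.569, -0.003, 0.974]
force: [0.2, -0.2, -1.2]
grip_width: 0.021
```

```bash
python3 go.py 558 -85 128 88.6
```

```text
t 5.85 pos [ 555.7 -210.9  123.8] rot [-89.9  -0.2  55.8] w 0.021 F [ 0.2 -0.2 -1.2] q [ 0.12  0.62  0.21  1.78 -0.18  0.76  1.4 ]
x,y,z cm [10.54 -0.37  6.89] rx,ry,rz [-0.001 -0.572  0.004] dist mm 126 deg 33
```

Request:
arm_command(moves=[{"rx":0,"ry":-0.57,"rz":0,"x":10,"y":-0.2,"z":6.7,"gripper":-1},{"rx":0,"ry":-0.57,"rz":0,"x":10,"y":-0.2,"z":6.7,"gripper":-1},{"rx":0,"ry":-0.57,"rz":0,"x":10,"y":-0.2,"z":6.7,"gripper":-1},{"rx":0,"ry":-0.57,"rz":0,"x":10,"y":-0.2,"z":6.7,"gripper":-1},{"rx":0,"ry":-0.57,"rz":0,"x":10,"y":-0.2,"z":6.7,"gripper":-1}])

```text
clock: 6.27
position: [0.557, -0.0956, 0.1262]
tool_rot: [-1.571, -0.001, 1.54]
force: [0.4, -1.9, -1.1]
grip_width: 0.0208
```

Request:
arm_command(moves=[{"rx":0,"ry":0,"rz":0,"x":0,"y":0,"z":0,"gripper":-1},{"rx":0,"ry":0,"rz":0,"x":0,"y":0,"z":0,"gripper":-1}])

```text
clock: 6.43
position: [0.5567, -0.0988, 0.1261]
tool_rot: [-1.571, -0.0, 1.526]
force: [-0.2, -0.5, 0.1]
grip_width: 0.0209
```

```bash
python3 go.py 558 -85 66 88.6; python3 - <<'E'
from h import *
p,d=bot.grab_frame('side'); W=cloud('side',d); cv2.imwrite('pics/side2.png',p[:,:,::-1])
for r in bot.masks_of('scraper_mid','side'):
    mk=r['mask']&(d>0); Q=W[mk]; print(r['p'],r['box'],Q.min(0).round(3),Q.max(0).round(3))
p,d=bot.grab_frame('wrist'); cv2.imwrite('pics/wrist2.png',p[:,:,::-1])
E
```

```text
t 6.43 pos [556.7 -98.8 126.1] rot [-90.   -0.   87.4] w 0.0209 F [-0.2 -0.5  0.1] q [ 0.02  0.56  0.07  1.85 -0.06  0.72  1.65]
x,y,z cm [ 1.38  6.01 -0.07] rx,ry,rz [-0.    -0.021  0.   ] dist mm 62 deg 1
0.85 [290.0, 248.4, 343.3, 293.3] [ 0.494 -0.114  0.095] [ 0.616 -0.086  0.161]
0.81 [444.5, 364.1, 463.3, 422.4] [ 0.616 -0.436 -0.004] [ 0.726 -0.353  0.049]
0.66 [263.3, 447.9, 382.5, 478.9] [ 0.298 -0.483 -0.003] [ 0.481 -0.323  0.09 ]
```

View pics/side2.png

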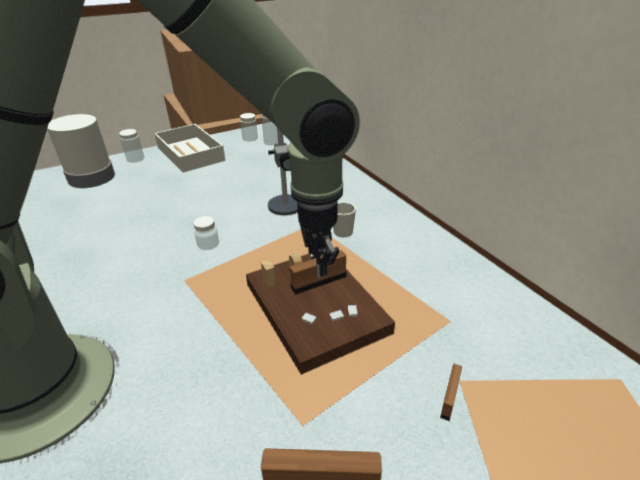

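View pics/wrist2.png

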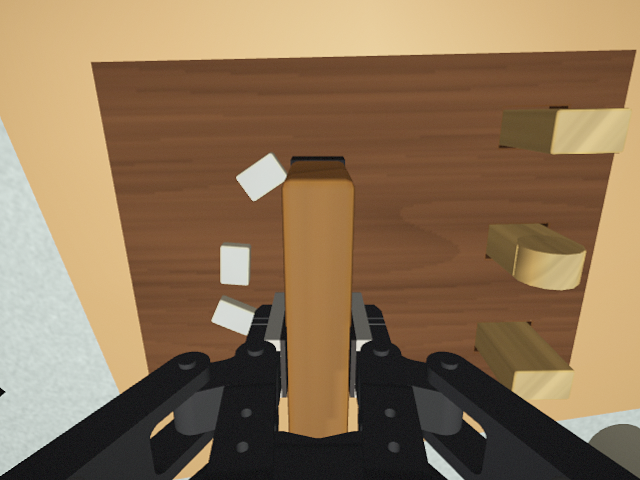

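Request:
arm_command(moves=[{"rx":0,"ry":-0.02,"rz":0,"x":0.7,"y":1,"z":-0.2,"gripper":-1},{"rx":0,"ry":-0.02,"rz":0,"x":1.4,"y":2,"z":-0.3,"gripper":-1},{"rx":0,"ry":-0.02,"rz":0,"x":1.4,"y":3,"z":-0.3,"gripper":-1},{"rx":0,"ry":-0.02,"rz":0,"x":1.4,"y":3.6,"z":-0.3,"gripper":-1},{"rx":0,"ry":-0.02,"rz":0,"x":1.4,"y":4,"z":-0.3,"gripper":-1}])

```text
clock: 7.0
position: [0.5598, -0.0845, 0.0847]
tool_rot: [-1.569, 0.0, 1.549]
force: [-0.0, 0.7, -0.8]
grip_width: 0.0211
```

```bash
python3 go.py 560 -85 66.5 88.6
```

```text
t 7.0 pos [559.8 -84.5  84.7] rot [-89.9   0.   88.8] w 0.0211 F [-0.   0.7 -0.8] q [ 0.01  0.63  0.06  1.87 -0.05  0.64  1.64]
x,y,z cm [-0.05  1.82 -0.02] rx,ry,rz [-0.002  0.003 -0.   ] dist mm 18 deg 0
```

Request:
arm_command(moves=[{"rx":0,"ry":0,"rz":0,"x":0,"y":0.6,"z":0,"gripper":-1},{"rx":0,"ry":0,"rz":0,"x":0,"y":1.0,"z":0,"gripper":-1},{"rx":0,"ry":0,"rz":0,"x":0,"y":1.4,"z":0,"gripper":-1},{"rx":0,"ry":0,"rz":0,"x":0,"y":1.6,"z":0,"gripper":-1},{"rx":0,"ry":0,"rz":0,"x":0,"y":1.6,"z":0,"gripper":-1}])

```text
clock: 7.42
position: [0.5603, -0.0847, 0.07]
tool_rot: [-1.57, 0.0, 1.549]
force: [-0.4, 0.4, -0.9]
grip_width: 0.0211
```

Request:
arm_command(moves=[{"rx":0,"ry":0,"rz":0,"x":0,"y":0,"z":0,"gripper":-1}])

```text
clock: 7.5
position: [0.5605, -0.0847, 0.0704]
tool_rot: [-1.571, 0.0, 1.549]
force: [-0.2, 0.1, -0.5]
grip_width: 0.0211
```

```bash
python3 go.py 560 -85 66.5 88.6;  python3 - <<'E'
from h import *
p,d=bot.grab_frame('side'); W=cloud('side',d); cv2.imwrite('pics/side3.png',cv2.resize(p[220:390,220:420],None,fx=3,fy=3,interpolation=cv2.INTER_CUBIC)[:,:,::-1])
for r in bot.masks_of('scraper_mid','side')[:1]:
    mk=r['mask']&(d>0); Q=W[mk]; print(r['p'],r['box'],Q.min(0).round(3),Q.max(0).round(3))
E
```

```text
t 7.5 pos [560.5 -84.7  70.4] rot [-90.    0.   88.7] w 0.0211 F [-0.2  0.1 -0.5] q [ 0.01  0.65  0.05  1.88 -0.06  0.61  1.64]
x,y,z cm [-0.03  0.39  0.05] rx,ry,rz [ 0.     0.002 -0.   ] dist mm 4 deg 0
0.76 [441.8, 362.5, 462.0, 419.3] [ 0.616 -0.437 -0.002] [ 0.714 -0.35   0.05 ]
```

View pics/side3.png

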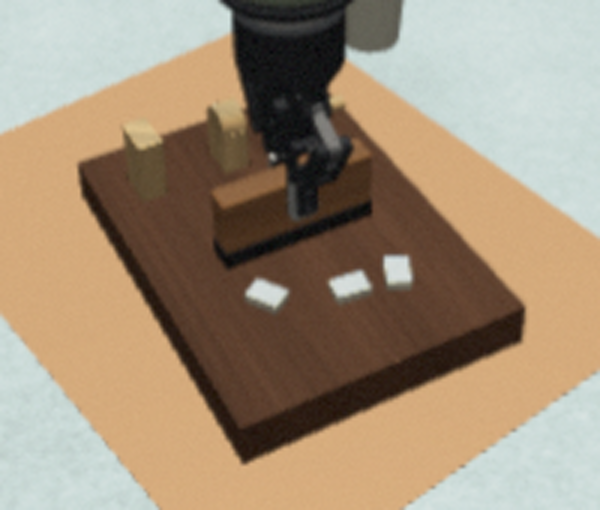

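Request:
arm_command(moves=[{"rx":0,"ry":0,"rz":0,"x":0,"y":0.3,"z":0,"gripper":-1},{"rx":0,"ry":0,"rz":0,"x":0,"y":0.4,"z":0,"gripper":-1},{"rx":0,"ry":0,"rz":0,"x":0,"y":0.4,"z":0,"gripper":-1}])

```text
clock: 7.85
position: [0.5604, -0.0846, 0.0661]
tool_rot: [-1.571, 0.0, 1.549]
force: [-0.5, -0.5, -0.2]
grip_width: 0.0205
```

Request:
arm_command(moves=[{"rx":0,"ry":0,"rz":0,"x":-0.6,"y":0,"z":0,"gripper":-1},{"rx":0,"ry":0,"rz":0,"x":-1.4,"y":0,"z":0,"gripper":-1},{"rx":0,"ry":0,"rz":0,"x":-2.2,"y":0,"z":0,"gripper":-1},{"rx":0,"ry":0,"rz":0,"x":-3.0,"y":0,"z":0,"gripper":-1},{"rx":0,"ry":0,"rz":0,"x":-3.8,"y":0,"z":0,"gripper":-1}])

```text
clock: 8.27
position: [0.5595, -0.124, 0.0663]
tool_rot: [-1.571, 0.0, 1.548]
force: [0.4, 0.3, -1.1]
grip_width: 0.0208
```

```bash
python3 go.py 558 -250 66.4 88.6
```

```text
t 8.27 pos [ 559.5 -124.    66.3] rot [-90.    0.   88.7] w 0.0208 F [ 0.4  0.3 -1.1] q [ 0.08  0.67  0.05  1.86 -0.05  0.61  1.71]
x,y,z cm [-12.6   -0.    -0.13] rx,ry,rz [ 0.     0.002 -0.   ] dist mm 126 deg 0
```

Request:
arm_command(moves=[{"rx":0,"ry":0,"rz":0,"x":-0.8,"y":0,"z":0,"gripper":-1},{"rx":0,"ry":0,"rz":0,"x":-1.6,"y":0,"z":0,"gripper":-1},{"rx":0,"ry":0,"rz":0,"x":-2.4,"y":0,"z":0,"gripper":-1},{"rx":0,"ry":0,"rz":0,"x":-3.2,"y":0,"z":0,"gripper":-1},{"rx":0,"ry":0,"rz":0,"x":-4.0,"y":0,"z":0,"gripper":-1}])

```text
clock: 8.68
position: [0.5587, -0.1634, 0.0663]
tool_rot: [-1.571, -0.0, 1.549]
force: [0.4, -0.1, -1.1]
grip_width: 0.0208
```

```bash
python3 go.py 556 -250 66.4 88.6;  python3 - <<'E'
from h import *
p,d=bot.grab_frame('side'); cv2.imwrite('pics/side4.png',cv2.resize(p[220:390,220:420],None,fx=3,fy=3,interpolation=cv2.INTER_CUBIC)[:,:,::-1])
E
```

```text
t 8.68 pos [ 558.7 -163.4   66.3] rot [-90.   -0.   88.7] w 0.0208 F [ 0.4 -0.1 -1.1] q [ 0.15  0.68  0.04  1.84 -0.05  0.63  1.77]
x,y,z cm [-8.66 -0.01  0.08] rx,ry,rz [0.    0.003 0.   ] dist mm 87 deg 0
```

View pics/side4.png

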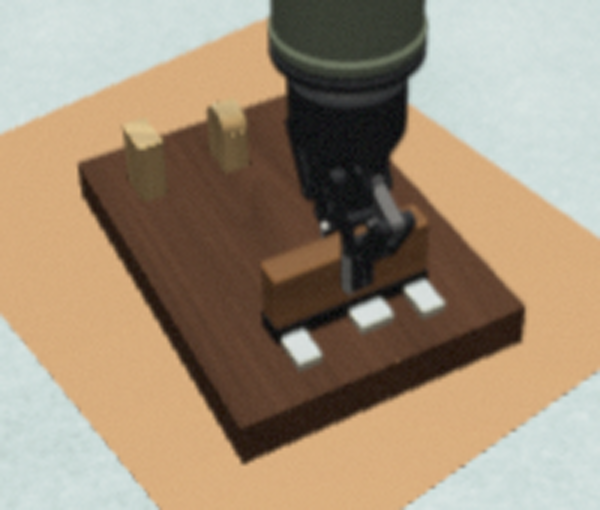

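Request:
arm_command(moves=[{"rx":0,"ry":0,"rz":0,"x":-0.8,"y":0,"z":0,"gripper":-1},{"rx":0,"ry":0,"rz":0,"x":-1.6,"y":0,"z":0,"gripper":-1},{"rx":0,"ry":0,"rz":0,"x":-2.4,"y":0,"z":0,"gripper":-1},{"rx":0,"ry":0,"rz":0,"x":-3.2,"y":0,"z":0,"gripper":-1},{"rx":0,"ry":0,"rz":0,"x":-4.0,"y":0,"z":0,"gripper":-1}])

```text
clock: 9.15
position: [0.5579, -0.2034, 0.0663]
tool_rot: [-1.571, 0.0, 1.549]
force: [-0.1, 0.1, -0.6]
grip_width: 0.0209
```

Request:
arm_command(moves=[{"rx":0,"ry":0,"rz":0,"x":-0.8,"y":0,"z":0,"gripper":-1},{"rx":0,"ry":0,"rz":0,"x":-1.6,"y":0,"z":0,"gripper":-1},{"rx":0,"ry":0,"rz":0,"x":-2.4,"y":0,"z":0,"gripper":-1},{"rx":0,"ry":0,"rz":0,"x":-3.2,"y":0,"z":0,"gripper":-1},{"rx":0,"ry":0,"rz":0,"x":-4.0,"y":0,"z":0,"gripper":-1}])

```text
clock: 9.57
position: [0.5569, -0.2434, 0.0663]
tool_rot: [-1.571, 0.0, 1.549]
force: [-0.8, 0.4, -1.7]
grip_width: 0.0207
```

```bash
python3 go.py 556 -250 66.4 88.6;  python3 - <<'E'
from h import *
p,d=bot.grab_frame('side'); cv2.imwrite('pics/side5.png',cv2.resize(p[240:410,240:440],None,fx=3,fy=3,interpolation=cv2.INTER_CUBIC)[:,:,::-1])
E
```

```text
t 9.57 pos [ 556.9 -243.4   66.3] rot [-90.    0.   88.7] w 0.0207 F [-0.8  0.4 -1.7] q [ 0.29  0.71  0.04  1.77 -0.04  0.67  1.9 ]
x,y,z cm [-0.66 -0.01  0.08] rx,ry,rz [-0.     0.002 -0.   ] dist mm 7 deg 0
```

View pics/side5.png

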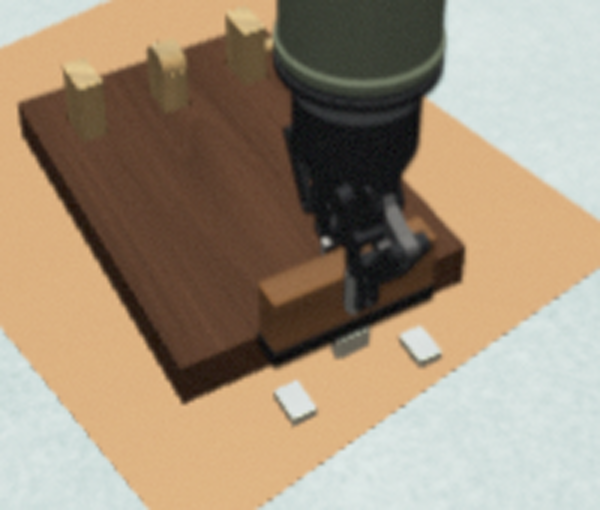

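Request:
arm_command(moves=[{"rx":0,"ry":0,"rz":0,"x":-0.8,"y":0,"z":0,"gripper":-1},{"rx":0,"ry":0,"rz":0,"x":-1.6,"y":0,"z":0,"gripper":-1},{"rx":0,"ry":0,"rz":0,"x":-2.2,"y":0,"z":0,"gripper":-1},{"rx":0,"ry":0,"rz":0,"x":-2.2,"y":0,"z":0,"gripper":-1},{"rx":0,"ry":0,"rz":0,"x":-2.2,"y":0,"z":0,"gripper":-1}])

```text
clock: 10.03
position: [0.5564, -0.2648, 0.0662]
tool_rot: [-1.571, -0.0, 1.548]
force: [0.7, 0.4, -1.8]
grip_width: 0.0214
```

```bash
python3 go.py 556 -250 66.4 88.6;  python3 - <<'E'
from h import *
p,d=bot.grab_frame('side'); cv2.imwrite('pics/side6.png',cv2.resize(p[240:410,240:440],None,fx=3,fy=3,interpolation=cv2.INTER_CUBIC)[:,:,::-1])
W=cloud('side',d); g=p.min(2)
m=(g>110)&(abs(W[...,0]-.55)<.15)&(W[...,1]<-.2)&(W[...,1]>-.4)&(W[...,2]<.06)&(p.max(2)-p.min(2)<30)
k,l,st,c=cv2.connectedComponentsWithStats(m.astype(np.uint8))
for i in range(1,k):
    if 20<st[i,4]<400: Q=W[l==i]; print(c[i].round(),st[i,4],Q.min(0).round(3),Q.max(0).round(3))
E
```

```text
t 10.03 pos [ 556.4 -264.8   66.2] rot [-90.   -0.   88.7] w 0.0214 F [ 0.7  0.4 -1.8] q [ 0.32  0.72  0.03  1.74 -0.04  0.68  1.93]
x,y,z cm [ 1.48 -0.02  0.08] rx,ry,rz [-0.     0.002  0.   ] dist mm 15 deg 0
[381. 356.] 67 [ 0.584 -0.278 -0.001] [ 0.618 -0.254  0.04 ]
[338. 374.] 92 [ 0.495 -0.275  0.004] [ 0.516 -0.246  0.04 ]
[459. 388.] 33 [ 0.682 -0.4   -0.003] [ 0.699 -0.385  0.003]
```

View pics/side6.png

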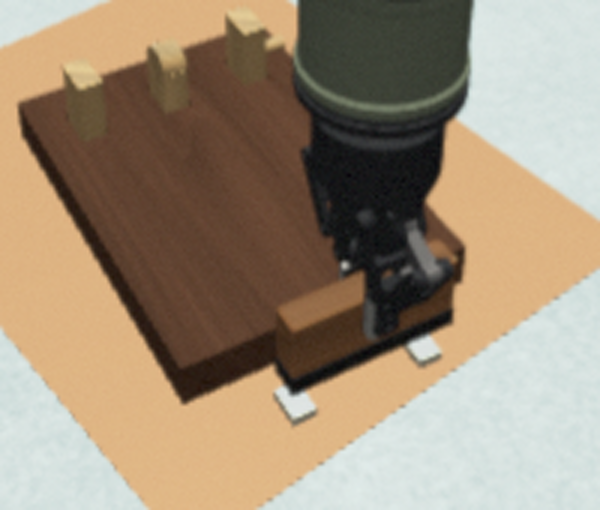

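```bash
 python3 - <<'E'
from h import *
s=bot.observe();p,d=bot.grab_frame('wrist'); cv2.imwrite('pics/wrist6.png',p[:,:,::-1])
W=cloud('wrist',d,s); g=p.min(2)
m=(g>140)&(W[...,2]<.06)&(p.max(2).astype(int)-p.min(2)<40)
k,l,st,c=cv2.connectedComponentsWithStats(m.astype(np.uint8))
for i in range(1,k):
    if 50<st[i,4]<4000: Q=W[l==i]; print(c[i].round(),st[i,4],Q.min(0).round(3),Q.max(0).round(3))
E
```

```text
[350. 166.] 154 [ 0.498 -0.25   0.008] [ 0.51  -0.245  0.011]
[371. 279.] 632 [ 0.551 -0.24   0.017] [ 0.576 -0.231  0.021]
[283. 415.] 286 [ 0.654 -0.294 -0.001] [ 0.683 -0.287  0.002]
[165. 421.] 109 [ 0.665 -0.376 -0.   ] [ 0.68  -0.364  0.002]
[195. 464.] 485 [ 0.69  -0.371 -0.001] [ 0.725 -0.341  0.003]
```

View pics/wrist6.png

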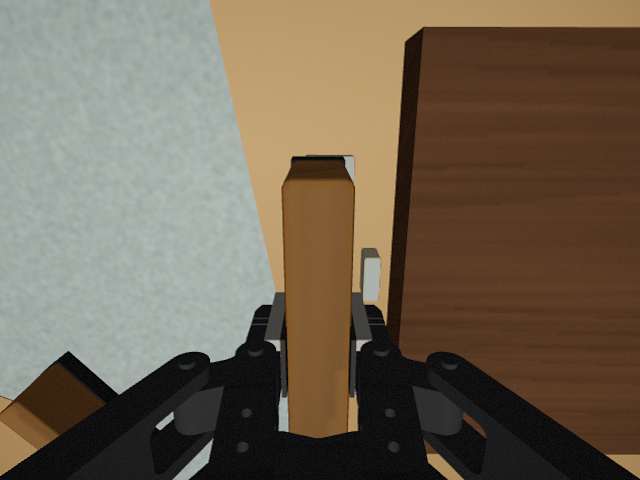

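Request:
arm_command(moves=[{"rx":0,"ry":0,"rz":0,"x":0,"y":-1.5,"z":0,"gripper":-1},{"rx":0,"ry":0,"rz":0,"x":0,"y":-3,"z":0,"gripper":-1},{"rx":0,"ry":0,"rz":0,"x":-3,"y":-4,"z":0.4,"gripper":-1},{"rx":0,"ry":0,"rz":0,"x":-6,"y":-4,"z":0.8,"gripper":-1},{"rx":0,"ry":0,"rz":0,"x":-9.5,"y":-4,"z":1.4,"gripper":-1}])

```text
clock: 10.55
position: [0.5416, -0.3587, 0.1073]
tool_rot: [-1.572, -0.0, 1.552]
force: [0.6, 0.2, -1.5]
grip_width: 0.0211
```

```bash
python3 go.py 540 -360 45 88.6
```

```text
t 10.55 pos [ 541.6 -358.7  107.3] rot [-90.1  -0.   88.9] w 0.0211 F [ 0.6  0.2 -1.5] q [ 0.47  0.7   0.03  1.63 -0.03  0.81  2.07]
x,y,z cm [-0.14  6.23  0.17] rx,ry,rz [0.002 0.006 0.   ] dist mm 62 deg 0
```

Request:
arm_command(moves=[{"rx":0,"ry":0,"rz":0,"x":0,"y":1.5,"z":0,"gripper":-1},{"rx":0,"ry":0,"rz":0,"x":0,"y":3,"z":0,"gripper":-1},{"rx":0,"ry":0,"rz":0,"x":0,"y":4.5,"z":0,"gripper":-1},{"rx":0,"ry":0,"rz":0,"x":0,"y":5.7,"z":0,"gripper":-1},{"rx":0,"ry":0,"rz":0,"x":0,"y":6.3,"z":0,"gripper":-1}])

```text
clock: 10.97
position: [0.5401, -0.3584, 0.0417]
tool_rot: [-1.569, -0.001, 1.55]
force: [-0.6, 0.1, -1.1]
grip_width: 0.0206
```

Request:
arm_command(moves=[{"rx":0,"ry":0,"rz":0,"x":0,"y":0.3,"z":0,"gripper":-1},{"rx":0,"ry":0,"rz":0,"x":0,"y":0.6,"z":0,"gripper":-1},{"rx":0,"ry":0,"rz":0,"x":0,"y":0.8,"z":0,"gripper":-1},{"rx":0,"ry":0,"rz":0,"x":0,"y":1.0,"z":0,"gripper":-1},{"rx":0,"ry":0,"rz":0,"x":0,"y":1.0,"z":0,"gripper":-1}])

```text
clock: 11.38
position: [0.5405, -0.3593, 0.0334]
tool_rot: [-1.571, 0.0, 1.549]
force: [-0.0, 0.2, -1.3]
grip_width: 0.0211
```

```bash
python3 go.py 540 -360 28.5 88.6
```

```text
t 11.38 pos [ 540.5 -359.3   33.4] rot [-90.    0.   88.7] w 0.0211 F [-0.   0.2 -1.3] q [ 0.48  0.8   0.03  1.66 -0.03  0.68  2.07]
x,y,z cm [-0.07  0.49  0.05] rx,ry,rz [ 0.     0.003 -0.   ] dist mm 5 deg 0
```

Request:
arm_command(moves=[{"rx":0,"ry":0,"rz":0,"x":0,"y":0.2,"z":0,"gripper":-1},{"rx":0,"ry":0,"rz":0,"x":0,"y":0.4,"z":0,"gripper":-1},{"rx":0,"ry":0,"rz":0,"x":0,"y":0.5,"z":0,"gripper":-1},{"rx":0,"ry":0,"rz":0,"x":0,"y":0.5,"z":0,"gripper":-1},{"rx":0,"ry":0,"rz":0,"x":0,"y":0.5,"z":0,"gripper":-1}])

```text
clock: 11.8
position: [0.5405, -0.3593, 0.0283]
tool_rot: [-1.571, 0.0, 1.549]
force: [0.2, 0.3, -1.1]
grip_width: 0.0211
```

```bash
python3 go.py 540 -360 28.5 88.6
```

```text
t 11.8 pos [ 540.5 -359.3   28.3] rot [-90.    0.   88.7] w 0.0211 F [ 0.2  0.3 -1.1] q [ 0.48  0.81  0.03  1.66 -0.03  0.67  2.07]
x,y,z cm [-0.07 -0.02  0.05] rx,ry,rz [ 0.     0.003 -0.   ] dist mm 1 deg 0
```

Request:
arm_command(moves=[{"rx":0,"ry":0,"rz":0,"x":0,"y":0.1,"z":0,"gripper":-1},{"rx":0,"ry":0,"rz":0,"x":0,"y":0.1,"z":0,"gripper":-1},{"rx":0,"ry":0,"rz":0,"x":0,"y":0.1,"z":0,"gripper":1},{"rx":0,"ry":0,"rz":0,"x":0,"y":0.1,"z":0,"gripper":1},{"rx":0,"ry":0,"rz":0,"x":0,"y":0.1,"z":0,"gripper":1}])

```text
clock: 12.22
position: [0.5405, -0.3592, 0.0273]
tool_rot: [-1.571, 0.0, 1.549]
force: [0.6, 0.3, -0.4]
grip_width: 0.0568
```

Request:
arm_command(moves=[{"rx":0,"ry":0,"rz":0,"x":0,"y":0,"z":0,"gripper":1},{"rx":0,"ry":0,"rz":0,"x":0,"y":0,"z":0,"gripper":1},{"rx":0,"ry":0,"rz":0,"x":0,"y":0,"z":0,"gripper":1}])

```text
clock: 12.47
position: [0.5404, -0.3592, 0.0272]
tool_rot: [-1.571, -0.0, 1.549]
force: [-1.2, 0.6, 0.6]
grip_width: 0.0861
```

```bash
python3 go.py 540 -360 140 88.6
```

```text
t 12.47 pos [ 540.4 -359.2   27.2] rot [-90.   -0.   88.7] w 0.0861 F [-1.2  0.6  0.6] q [ 0.48  0.81  0.03  1.66 -0.03  0.67  2.07]
x,y,z cm [ -0.08 -11.28   0.04] rx,ry,rz [-0.     0.003  0.   ] dist mm 113 deg 0
```

Request:
arm_command(moves=[{"rx":0,"ry":0,"rz":0,"x":0,"y":-2,"z":0,"gripper":1},{"rx":0,"ry":0,"rz":0,"x":0,"y":-5,"z":0,"gripper":1},{"rx":0,"ry":0,"rz":0,"x":0,"y":-9,"z":0,"gripper":1},{"rx":0,"ry":0,"rz":0,"x":0,"y":-13,"z":0,"gripper":1},{"rx":0,"ry":0,"rz":0,"x":0,"y":-16,"z":0,"gripper":1}])

```text
clock: 12.88
position: [0.5408, -0.3595, 0.1906]
tool_rot: [-1.573, 0.001, 1.549]
force: [0.6, -0.3, 0.3]
grip_width: 0.0854
```

```bash
python3 go.py 545 -250 190 55; python3 - <<'E'
from h import *
p,d=bot.grab_frame('side'); cv2.imwrite('pics/side7.png',p[:,:,::-1])
W=cloud('side',d)
for r in bot.masks_of('scraper_mid','side'):
    mk=r['mask']&(d>0); Q=W[mk]; print(r['p'],np.round(r['box']),Q.min(0).round(3),Q.max(0).round(3))
E
```

```text
t 12.88 pos [ 540.8 -359.5  190.6] rot [-90.1   0.1  88.7] w 0.0854 F [ 0.6 -0.3  0.3] q [ 0.47  0.6   0.05  1.57 -0.03  0.96  2.07]
x,y,z cm [10.96  0.04 -0.18] rx,ry,rz [ 0.002  0.589 -0.   ] dist mm 110 deg 34
0.82 [351. 369. 415. 426.] [ 0.478 -0.373 -0.002] [ 0.611 -0.314  0.063]
0.81 [441. 362. 461. 422.] [ 0.616 -0.436 -0.003] [ 0.728 -0.348  0.048]
0.63 [330. 368. 344. 382.] [ 0.498 -0.272  0.   ] [ 0.514 -0.246  0.011]
0.61 [260. 450. 382. 479.] [ 0.298 -0.484 -0.003] [ 0.485 -0.33   0.091]
0.3 [313. 245. 337. 267.] [0.62  0.004 0.032] [0.672 0.055 0.089]
```

View pics/side7.png

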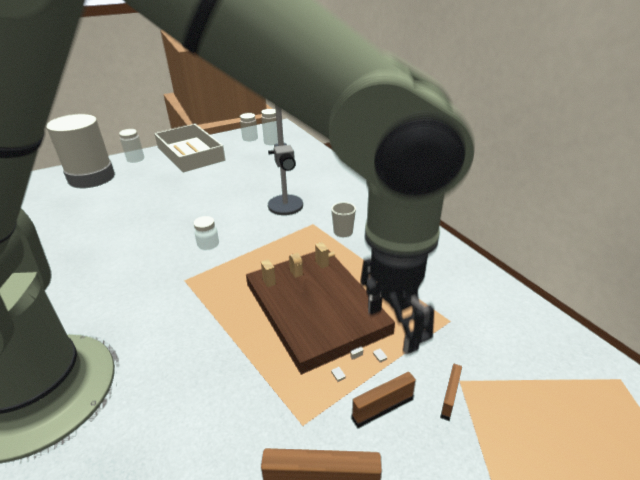

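Request:
arm_command(moves=[{"rx":0,"ry":0.6,"rz":0,"x":11,"y":0,"z":-2,"gripper":1},{"rx":0,"ry":0.6,"rz":0,"x":11,"y":0,"z":-2,"gripper":1},{"rx":0,"ry":0.6,"rz":0,"x":11,"y":0,"z":-2,"gripper":1},{"rx":0,"ry":0.6,"rz":0,"x":11,"y":0,"z":-2,"gripper":1},{"rx":0,"ry":0.6,"rz":0,"x":11,"y":0,"z":-2,"gripper":1}])

```text
clock: 13.4
position: [0.5634, -0.2473, 0.1869]
tool_rot: [-1.57, -0.0, 0.946]
force: [-0.3, -1.2, -0.3]
grip_width: 0.0853
```

```bash
python3 go.py 580 -130 190 20
```

```text
t 13.4 pos [ 563.4 -247.3  186.9] rot [-90.   -0.   54.2] w 0.0853 F [-0.3 -1.2 -0.3] q [ 0.19  0.56  0.19  1.68 -0.13  0.91  1.38]
x,y,z cm [10.48 -0.3   5.52] rx,ry,rz [-0.001  0.597  0.   ] dist mm 118 deg 34
```

Request:
arm_command(moves=[{"rx":0,"ry":0.6,"rz":0,"x":10.5,"y":0,"z":5.5,"gripper":1},{"rx":0,"ry":0.6,"rz":0,"x":10.5,"y":0,"z":5.5,"gripper":1},{"rx":0,"ry":0.6,"rz":0,"x":10.5,"y":0,"z":5.5,"gripper":1},{"rx":0,"ry":0.6,"rz":0,"x":10.5,"y":0,"z":5.5,"gripper":1},{"rx":0,"ry":0.6,"rz":0,"x":10.5,"y":0,"z":5.5,"gripper":1}])

```text
clock: 13.82
position: [0.5796, -0.1294, 0.1868]
tool_rot: [-1.57, 0.0, 0.346]
force: [0.6, 0.0, 0.1]
grip_width: 0.0855
```

```bash
python3 go.py 610 -50 195 -15
```

```text
t 13.82 pos [ 579.6 -129.4  186.8] rot [-89.9   0.   19.8] w 0.0855 F [0.6 0.  0.1] q [-0.12  0.55  0.34  1.74 -0.23  0.89  0.67]
x,y,z cm [ 5.55 -0.82  6.44] rx,ry,rz [-0.001  0.608 -0.001] dist mm 85 deg 35
```

Request:
arm_command(moves=[{"rx":0,"ry":0.61,"rz":0,"x":5.5,"y":-0.8,"z":6.4,"gripper":1},{"rx":0,"ry":0.61,"rz":0,"x":5.5,"y":-0.8,"z":6.4,"gripper":1},{"rx":0,"ry":0.61,"rz":0,"x":5.5,"y":-0.8,"z":6.4,"gripper":1},{"rx":0,"ry":0.61,"rz":0,"x":5.5,"y":-0.8,"z":6.4,"gripper":1},{"rx":0,"ry":0.61,"rz":0,"x":5.5,"y":-0.8,"z":6.4,"gripper":1}])

```text
clock: 14.23
position: [0.6091, -0.0524, 0.1948]
tool_rot: [-1.571, 0.0, -0.266]
force: [-0.4, -0.4, -0.3]
grip_width: 0.0854
```

```bash
python3 go.py 630 0 195 -50
```

```text
t 14.23 pos [609.1 -52.4 194.8] rot [-90.    0.  -15.2] w 0.0854 F [-0.4 -0.4 -0.3] q [-0.35  0.59  0.51  1.69 -0.34  0.94  0.02]
x,y,z cm [ 0.64 -0.02  5.61] rx,ry,rz [ 0.001  0.607 -0.   ] dist mm 56 deg 35
```

Request:
arm_command(moves=[{"rx":0,"ry":0.61,"rz":0,"x":0.6,"y":0,"z":5.6,"gripper":1},{"rx":0,"ry":0.61,"rz":0,"x":0.6,"y":0,"z":5.6,"gripper":1},{"rx":0,"ry":0.61,"rz":0,"x":0.6,"y":0,"z":5.6,"gripper":1},{"rx":0,"ry":0.61,"rz":0,"x":0.6,"y":0,"z":5.6,"gripper":1},{"rx":0,"ry":0.61,"rz":0,"x":0.6,"y":0,"z":5.6,"gripper":1}])

```text
clock: 14.65
position: [0.6292, -0.0004, 0.1947]
tool_rot: [-1.572, 0.0, -0.877]
force: [-0.3, -0.0, 0.5]
grip_width: 0.0851
```

```bash
python3 go.py 631 25 180 -85
```

```text
t 14.65 pos [ 6.292e+02 -4.000e-01  1.947e+02] rot [-90.    0.  -50.2] w 0.0851 F [-0.3 -0.   0.5] q [-0.51  0.66  0.67  1.65 -0.47  1.   -0.57]
x,y,z cm [-1.84  1.47  1.76] rx,ry,rz [0.001 0.607 0.   ] dist mm 29 deg 35
```

Request:
arm_command(moves=[{"rx":0,"ry":0.61,"rz":0,"x":-1.8,"y":1.5,"z":1.8,"gripper":1},{"rx":0,"ry":0.61,"rz":0,"x":-1.8,"y":1.5,"z":1.8,"gripper":1},{"rx":0,"ry":0.61,"rz":0,"x":-1.8,"y":1.5,"z":1.8,"gripper":1},{"rx":0,"ry":0.61,"rz":0,"x":-1.8,"y":1.5,"z":1.8,"gripper":1},{"rx":0,"ry":0.61,"rz":0,"x":-1.8,"y":1.5,"z":1.8,"gripper":1}])

```text
clock: 15.07
position: [0.6313, 0.0247, 0.1798]
tool_rot: [-1.571, -0.0, -1.487]
force: [0.9, 0.3, 0.1]
grip_width: 0.0855
```

Request:
arm_command(moves=[{"rx":0,"ry":0.11,"rz":0,"x":0,"y":0,"z":0,"gripper":1},{"rx":0,"ry":0.11,"rz":0,"x":0,"y":0,"z":0,"gripper":1},{"rx":0,"ry":0.11,"rz":0,"x":0,"y":0,"z":0,"gripper":1},{"rx":0,"ry":0.11,"rz":0,"x":0,"y":0,"z":0,"gripper":1}])

```text
clock: 15.4
position: [0.6314, 0.0246, 0.1801]
tool_rot: [-1.571, -0.0, -1.587]
force: [-1.0, -0.4, -0.0]
grip_width: 0.0855
```

```bash
python3 - <<'E'
from h import *
s=bot.observe();p,d=bot.grab_frame('wrist'); W=cloud('wrist',d,s); cv2.imwrite('pics/wrist8.png',p[:,:,::-1])
for nm in ['pin_key_mid','plain_key_mid','round_key_mid']:
  for r in bot.masks_of(nm,'wrist'):
    mk=r['mask']&(d>0); Q=W[mk]; zt=np.percentile(Q[:,2],90); t=Q[(Q[:,2]>zt-.004)&(Q[:,2]<zt+.006)]
    c,sz,a=cv2.minAreaRect((t[:,:2]*1000).astype(np.float32)); print(nm,round(r['p'],2),np.round(r['box']),zt.round(4),np.round(c,1),np.round(sz,1),round(a,1))
E
python3 go.py 630.5 26 120 -91.4
```

```text
pin_key_mid 0.82 [292. 178. 343. 255.] 0.0875 [630.8  25.7] [33.8 20. ] 88.5
plain_key_mid 0.67 [293. 361. 337. 426.] 0.0873 [491.   29.2] [32.9 21.7] 88.5
round_key_mid 0.94 [290. 284. 340. 343.] 0.0862 [560.6  27.9] [25.1 21.2] 88.5
t 15.6 pos [631.6  24.4 180.4] rot [-90.    0.  -91.1] w 0.0857 F [ 0.2 -0.4 -0.3] q [-0.64  0.75  0.84  1.66 -0.64  1.03 -1.18]
x,y,z cm [-0.15  6.04 -0.11] rx,ry,rz [-0.     0.006 -0.   ] dist mm 60 deg 0
```

View pics/wrist8.png

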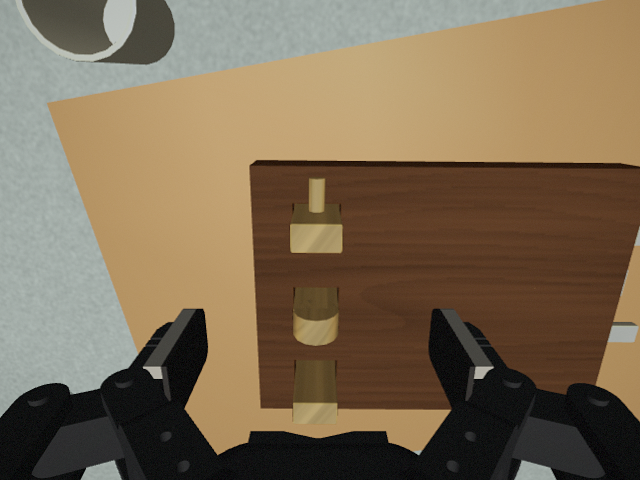

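Request:
arm_command(moves=[{"rx":0,"ry":0.006,"rz":0,"x":-0.1,"y":3,"z":-0.1,"gripper":1},{"rx":0,"ry":0.006,"rz":0,"x":-0.1,"y":6,"z":-0.1,"gripper":1},{"rx":0,"ry":0.006,"rz":0,"x":-0.1,"y":8.5,"z":-0.1,"gripper":1},{"rx":0,"ry":0.006,"rz":0,"x":-0.1,"y":10,"z":-0.1,"gripper":1},{"rx":0,"ry":0.006,"rz":0,"x":-0.1,"y":10.5,"z":-0.1,"gripper":1}])

```text
clock: 16.02
position: [0.6297, 0.0255, 0.0733]
tool_rot: [-1.573, -0.0, -1.597]
force: [0.5, -0.4, -0.6]
grip_width: 0.0854
```

```bash
python3 go.py 630.8 25.7 54 -91.5
```

```text
t 16.02 pos [629.7  25.5  73.3] rot [-90.1  -0.  -91.5] w 0.0854 F [ 0.5 -0.4 -0.6] q [-0.58  0.87  0.73  1.72 -0.75  0.85 -1.11]
x,y,z cm [-0.02  1.93  0.12] rx,ry,rz [0.003 0.    0.   ] dist mm 19 deg 0
```

Request:
arm_command(moves=[{"rx":0,"ry":0,"rz":0,"x":0,"y":1.0,"z":0.05,"gripper":1},{"rx":0,"ry":0,"rz":0,"x":0,"y":1.9,"z":0.1,"gripper":1},{"rx":0,"ry":0,"rz":0,"x":0,"y":2.0,"z":0.1,"gripper":1},{"rx":0,"ry":0,"rz":0,"x":0,"y":2.0,"z":0.1,"gripper":1}], squeeze=50)

```text
clock: 16.35
position: [0.6317, 0.0255, 0.0555]
tool_rot: [-1.571, 0.0, -1.597]
force: [0.0, 0.2, -0.4]
grip_width: 0.0852
```

```bash
python3 go.py 630.8 25.7 54 -91.5
```

```text
t 16.35 pos [631.7  25.5  55.5] rot [-90.    0.  -91.5] w 0.0852 F [ 0.   0.2 -0.4] q [-0.57  0.9   0.71  1.72 -0.77  0.82 -1.09]
x,y,z cm [-0.02  0.15 -0.09] rx,ry,rz [-0. -0. -0.] dist mm 2 deg 0
```

Request:
arm_command(moves=[{"rx":0,"ry":0,"rz":0,"x":0,"y":0,"z":-0.1,"gripper":-1},{"rx":0,"ry":0,"rz":0,"x":0,"y":0,"z":-0.1,"gripper":-1},{"rx":0,"ry":0,"rz":0,"x":0,"y":0,"z":-0.1,"gripper":-1},{"rx":0,"ry":0,"rz":0,"x":0,"y":0,"z":-0.1,"gripper":-1},{"rx":0,"ry":0,"rz":0,"x":0,"y":0,"z":-0.1,"gripper":-1}])

```text
clock: 16.77
position: [0.6309, 0.0256, 0.0558]
tool_rot: [-1.57, 0.0, -1.597]
force: [0.0, -0.3, 1.9]
grip_width: 0.0331
```

Request:
arm_command(moves=[{"rx":0,"ry":0,"rz":0,"x":0,"y":0,"z":0,"gripper":-1},{"rx":0,"ry":0,"rz":0,"x":0,"y":0,"z":0,"gripper":-1},{"rx":0,"ry":0,"rz":0,"x":0,"y":0,"z":0,"gripper":-1}])

```text
clock: 17.02
position: [0.6309, 0.0256, 0.0558]
tool_rot: [-1.57, 0.0, -1.597]
force: [-0.6, 0.9, 7.0]
grip_width: 0.0337
```

```bash
python3 go.py 630.8 25.7 54 -91.5
```

```text
t 17.02 pos [630.9  25.6  55.8] rot [-90.    0.  -91.5] w 0.0337 F [-0.6  0.9  7. ] q [-0.57  0.9   0.71  1.73 -0.77  0.82 -1.09]
x,y,z cm [-0.01  0.18 -0.01] rx,ry,rz [-0.001  0.    -0.   ] dist mm 2 deg 0
```

Request:
arm_command(moves=[{"rx":0,"ry":0,"rz":0,"x":0,"y":-0.6,"z":0,"gripper":-1},{"rx":0,"ry":0,"rz":0,"x":0,"y":-1.4,"z":0,"gripper":-1},{"rx":0,"ry":0,"rz":0,"x":0,"y":-2.4,"z":0,"gripper":-1},{"rx":0,"ry":0,"rz":0,"x":0,"y":-3.5,"z":0,"gripper":-1},{"rx":0,"ry":0,"rz":0,"x":0,"y":-5,"z":0,"gripper":-1}])

```text
clock: 17.43
position: [0.6304, 0.0255, 0.1063]
tool_rot: [-1.571, -0.0, -1.597]
force: [1.0, -0.1, -0.2]
grip_width: 0.0331
```

```bash
python3 go.py 620 60 191 -55; python3 - <<'E'
from h import *
p,d=bot.grab_frame('side'); cv2.imwrite('pics/side9.png',cv2.resize(p[180:380,200:420],None,fx=3,fy=3,interpolation=cv2.INTER_CUBIC)[:,:,::-1])
E
```

```text
t 17.43 pos [630.4  25.5 106.3] rot [-90.   -0.  -91.5] w 0.0331 F [ 1.  -0.1 -0.2] q [-0.61  0.83  0.77  1.71 -0.72  0.9  -1.13]
x,y,z cm [-3.42 -8.47 -1.13] rx,ry,rz [ 0.    -0.637  0.   ] dist mm 92 deg 37
```

View pics/side9.png

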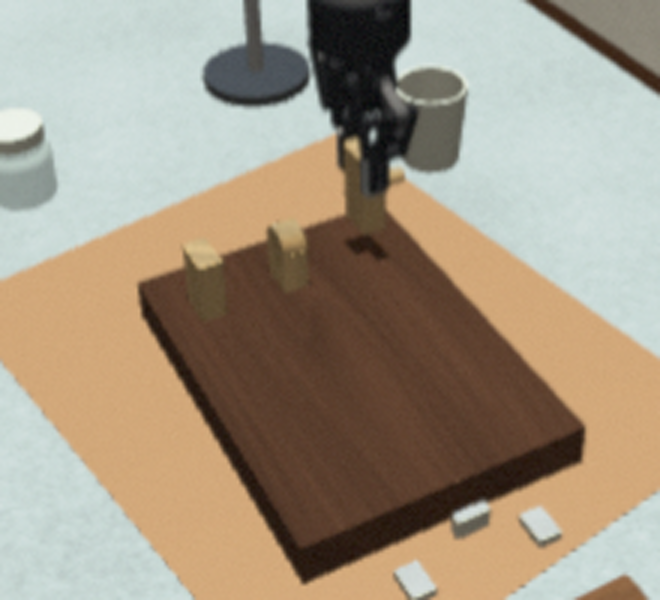

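Request:
arm_command(moves=[{"rx":0,"ry":0,"rz":0,"x":0,"y":-3,"z":0,"gripper":-1},{"rx":0,"ry":-0.12,"rz":0,"x":0,"y":-6,"z":0,"gripper":-1},{"rx":0,"ry":-0.24,"rz":0,"x":-1,"y":-8,"z":0,"gripper":-1},{"rx":0,"ry":-0.36,"rz":0,"x":-2,"y":-8.5,"z":0,"gripper":-1},{"rx":0,"ry":-0.48,"rz":0,"x":-3,"y":-8.5,"z":0,"gripper":-1}])

```text
clock: 17.9
position: [0.6323, 0.0557, 0.1935]
tool_rot: [-1.567, -0.001, -1.112]
force: [0.2, -0.1, -1.0]
grip_width: 0.0332
```

```bash
python3 go.py 633 100 191 -33; python3 go.py 633 131 191 -14.7
```

```text
t 17.9 pos [632.3  55.7 193.5] rot [-89.8  -0.1 -63.7] w 0.0332 F [ 0.2 -0.1 -1. ] q [-0.63  0.69  0.73  1.64 -0.53  1.01 -0.84]
x,y,z cm [-3.94  0.25  2.03] rx,ry,rz [-0.003 -0.536  0.002] dist mm 44 deg 31
t 17.9 pos [632.3  55.7 193.5] rot [-89.8  -0.1 -63.7] w 0.0332 F [ 0.2 -0.1 -1. ] q [-0.63  0.69  0.73  1.64 -0.53  1.01 -0.84]
x,y,z cm [-6.72  0.25  3.4 ] rx,ry,rz [-0.003 -0.855  0.003] dist mm 75 deg 49
```

Request:
arm_command(moves=[{"rx":0,"ry":-0.11,"rz":0,"x":-0.8,"y":0,"z":0.4,"gripper":-1},{"rx":0,"ry":-0.22,"rz":0,"x":-1.6,"y":0,"z":0.8,"gripper":-1},{"rx":0,"ry":-0.33,"rz":0,"x":-2.4,"y":0,"z":1.2,"gripper":-1},{"rx":0,"ry":-0.44,"rz":0,"x":-3.2,"y":0,"z":1.6,"gripper":-1},{"rx":0,"ry":-0.54,"rz":0,"x":-4.0,"y":0,"z":2.0,"gripper":-1}])

```text
clock: 18.32
position: [0.6319, 0.1005, 0.1915]
tool_rot: [-1.57, -0.001, -0.572]
force: [1.0, -0.7, -0.3]
grip_width: 0.0334
```

```bash
python3 go.py 633 131 191 -14.7
```

```text
t 18.32 pos [631.9 100.5 191.5] rot [-90.   -0.1 -32.8] w 0.0334 F [ 1.  -0.7 -0.3] q [-0.62  0.66  0.59  1.62 -0.42  0.99 -0.47]
x,y,z cm [-1.56  0.05  2.63] rx,ry,rz [-0.    -0.315  0.001] dist mm 31 deg 18
```

Request:
arm_command(moves=[{"rx":0,"ry":-0.08,"rz":0,"x":-0.4,"y":0,"z":0.7,"gripper":-1},{"rx":0,"ry":-0.16,"rz":0,"x":-0.8,"y":0,"z":1.4,"gripper":-1},{"rx":0,"ry":-0.24,"rz":0,"x":-1.2,"y":0,"z":2.0,"gripper":-1},{"rx":0,"ry":-0.32,"rz":0,"x":-1.6,"y":0,"z":2.6,"gripper":-1},{"rx":0,"ry":-0.32,"rz":0,"x":-1.6,"y":0,"z":2.6,"gripper":-1}])

```text
clock: 18.73
position: [0.6326, 0.1321, 0.1913]
tool_rot: [-1.57, -0.001, -0.252]
force: [0.0, 0.4, -0.6]
grip_width: 0.0333
```

Request:
arm_command(moves=[{"rx":0,"ry":0,"rz":0,"x":0,"y":0,"z":0,"gripper":-1},{"rx":0,"ry":0,"rz":0,"x":0,"y":0,"z":0,"gripper":-1},{"rx":0,"ry":0,"rz":0,"x":0,"y":0,"z":0,"gripper":-1}])

```text
clock: 18.98
position: [0.6326, 0.1301, 0.1906]
tool_rot: [-1.571, -0.0, -0.26]
force: [-0.1, 0.3, -0.4]
grip_width: 0.0331
```

```bash
python3 go.py 633 131 191 -14.7; python3 - <<'E'
from h import *
out=[]
for n in ['side','top','wrist']:
    s=bot.observe();p,d=bot.grab_frame(n); W=cloud(n,d,s); np.savez('fin_'+n+'.npz',p=p,W=W)
    for nm in ['pin_key_mid','pin_tip','chip0_mid','scraper_mid','lens']:
      for r in bot.masks_of(nm,n)[:4]:
        mk=r['mask']&(d>0); Q=W[mk]
        if len(Q)>5: print(n,nm,round(r['p'],2),np.round(r['box']),'med',np.median(Q,0).round(3),Q.min(0).round(3),Q.max(0).round(3))
    cv2.imwrite(f'pics/{n}10.png',p[:,:,::-1])
    if n!='wrist':
        u,v=proj(n,[.64,.2,.19])[0].astype(int); c=p[max(0,v-60):v+60,max(0,u-80):u+80]; cv2.imwrite(f'pics/{n}10c.png',cv2.resize(c,None,fx=5,fy=5,interpolation=cv2.INTER_CUBIC)[:,:,::-1])
E
```

```text
t 18.98 pos [632.6 130.1 190.6] rot [-90.   -0.  -14.9] w 0.0331 F [-0.1  0.3 -0.4] q [-0.61  0.65  0.5   1.6  -0.36  0.98 -0.25]
x,y,z cm [ 0.01 -0.04  0.1 ] rx,ry,rz [ 0.    -0.003  0.   ] dist mm 1 deg 0
side pin_key_mid 0.85 [292. 174. 308. 206.] med [0.63  0.123 0.188] [ 0.611  0.115 -0.002] [0.828 0.529 0.224]
side pin_tip 0.58 [296. 177. 305. 203.] med [0.629 0.123 0.19 ] [ 0.613  0.115 -0.002] [0.828 0.529 0.224]
side pin_tip 0.32 [351. 371. 410. 425.] med [ 0.532 -0.369  0.047] [ 0.478 -0.374 -0.002] [ 0.598 -0.349  0.063]
side chip0_mid 0.65 [328. 368. 348. 385.] med [ 0.506 -0.259  0.007] [ 0.497 -0.272 -0.003] [ 0.521 -0.238  0.011]
side chip0_mid 0.19 [273. 144. 286. 170.] med [0.663 0.287 0.196] [0.587 0.135 0.171] [0.684 0.379 0.277]
side scraper_mid 0.79 [444. 366. 461. 424.] med [ 0.64  -0.416  0.045] [ 0.616 -0.436 -0.003] [ 0.695 -0.373  0.049]
side scraper_mid 0.63 [262. 447. 382. 479.] med [ 0.373 -0.43   0.085] [ 0.298 -0.484 -0.002] [ 0.471 -0.33   0.09 ]
side scraper_mid 0.56 [353. 369. 412. 428.] med [ 0.532 -0.369  0.047] [ 0.478 -0.374 -0.003] [ 0.621 -0.31
[... 842 characters left out ...]
] [ 0.615 -0.446 -0.004] [ 0.701 -0.369  0.054]
top scraper_mid 0.35 [281. 217. 391. 300.] med [ 0.555 -0.077  0.037] [ 0.444 -0.227 -0.005] [0.678 0.079 0.088]
top lens 0.9 [155. 181. 186. 209.] med [0.681 0.34  0.207] [ 0.56   0.182 -0.003] [0.772 0.456 0.6  ]
top lens 0.23 [395. 243. 405. 250.] med [ 0.601 -0.261  0.01 ] [ 0.593 -0.273  0.004] [ 0.61  -0.248  0.019]
wrist pin_key_mid 0.67 [270. 224. 367. 379.] med [0.634 0.14  0.214] [ 0.562 -0.026 -0.   ] [0.65  0.166 0.223]
wrist pin_key_mid 0.62 [269. 378. 285. 389.] med [0.57  0.021 0.085] [ 0.561 -0.012  0.037] [0.612 0.125 0.221]
wrist pin_tip 0.86 [271. 222. 366. 372.] med [0.634 0.14  0.214] [0.605 0.075 0.001] [0.65  0.166 0.223]
```

View pics/side10c.png

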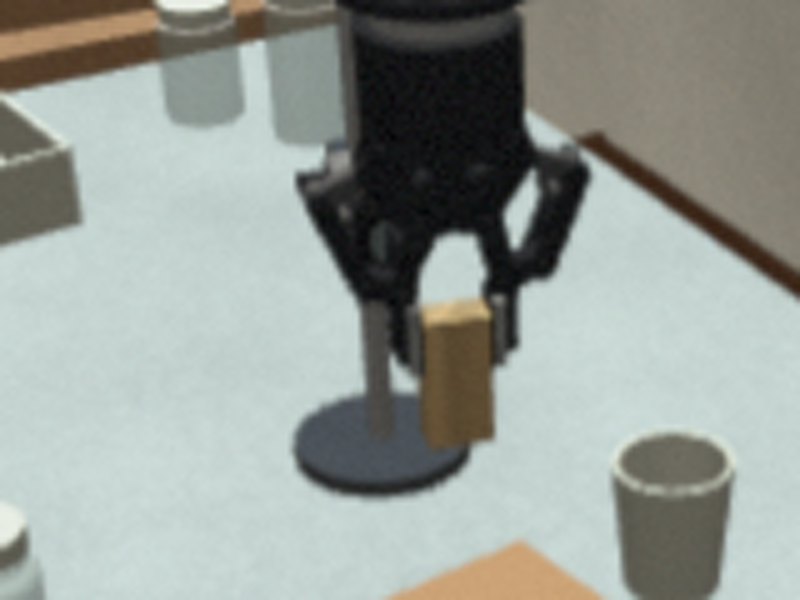

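View pics/wrist10.png

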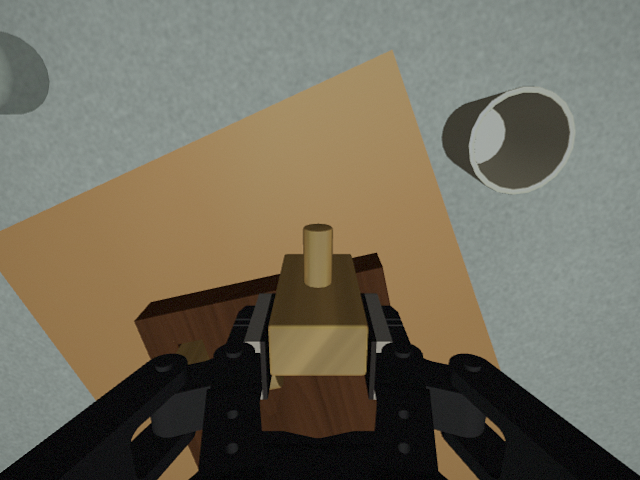

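View pics/side10.png

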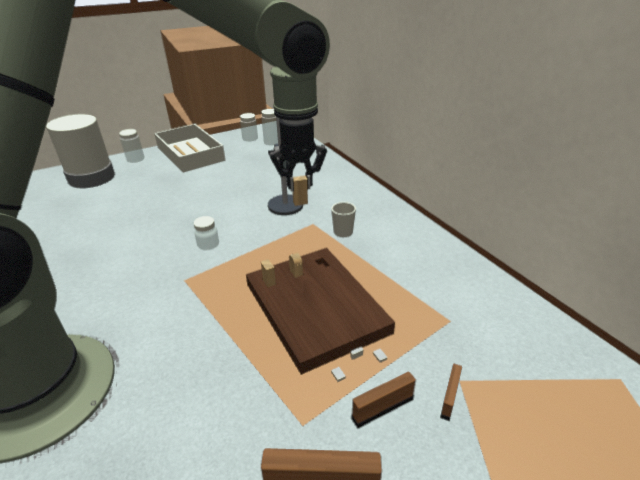

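Request:
arm_command(moves=[{"rx":0,"ry":0,"rz":0,"x":0,"y":0,"z":0,"gripper":-1},{"rx":0,"ry":0,"rz":0,"x":0,"y":0,"z":0,"gripper":-1},{"rx":0,"ry":0,"rz":0,"x":0,"y":0,"z":0,"gripper":-1},{"rx":0,"ry":0,"rz":0,"x":0,"y":0,"z":0,"gripper":-1},{"rx":0,"ry":0,"rz":0,"x":0,"y":0,"z":0,"gripper":-1}])

```text
clock: 20.3
position: [0.6326, 0.1308, 0.1903]
tool_rot: [-1.571, -0.0, -0.257]
force: [0.9, 0.1, -0.7]
grip_width: 0.0334
```

```bash
python3 -c "
from workcell import bot
s=bot.observe();print(s['position'],s['qd'].round(4),s['grip_width'])
print(bot.job_done())"
```

```text
[0.63257655 0.13077188 0.19029281] [-0.0008 -0.0018  0.0003  0.0002  0.      0.0006  0.0004] 0.03342364600485374
the job is handed in; nothing more can be done
None
```

I carried out all the steps and handed the job in at 20.3 s of the 64 s allowed, with the arm holding the pinned key still in front of the lens. No verdict was reported, so what follows rests on my own checks.

- **Chips:** I gripped the middle-sized scraper block (22 × 120 mm) and pushed all three chips off the panel's −y edge in one pass. The two lying flat measured no higher than about 2 cm, and the third stands on its long edge with its top at 19 mm.
- **Scraper:** I put it down on the bench at about (0.54, −0.36) and let go. The last pictures show it upright and clear of the panel.
- **Key:** I drew it straight up out of its socket and turned it to the camera. Its centre measures about (0.632, 0.131, 0.187), against my estimate of the view point at (0.633, 0.131, 0.186).
- **Hold:** The key is upright with the pin towards the lens, within about 1° of the lens direction I measured. The fingers hold it at an opening of 33 mm with a 50 N squeeze, and joint speeds are near zero.
- **Bystanders:** The other two keys, the jar and the beaker look unmoved in the last pictures, but I did not re-measure them at the end. The arm stayed clear of the camera and its stand.

The lens direction differed between estimates, from 75° for the plane of the front glass to 80° for the box's top face. I used 75.3°, and the whole spread is well inside the 0.2 rad tolerance. No check failed.

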